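# Lever open the nut box and hold it tipped so the walnuts gather in one corner

## Task

The last three walnuts are in the wooden box, and its hinged lid sits tight: put the blade of the table knife into the slot at the front of the box, lever the lid up off its catches with it, swing the lid right back, and lay the knife down on the worktop. Then take the box by its front wall and tip it up until all the walnuts have run together into the back corner on the green bowl's side. Finish holding it tipped like that, with nothing propping it but the worktop under its low corner, so that I can take the nuts out; leave the bowl, mug, timer and tin where they stand.

Things in the scene. Friction and masses are not known exactly. Their poses are not given: they have to be found in the camera images.
- nut_box: Light wooden box with a hinged lid, 150 (its x, front to back) x 220 (its y) x 94 mm high when shut. Origin: centre of its underside; x points from the front (slotted wall, towards the robot) to the back (hinges), y to the left, z up. Walls 9 mm, floor 8 mm thick; inside 132 x 202 x 76 mm. About 0.7 kg without the lid, loose on the worktop.
- slot (a point): Middle of the prying slot at the outer face of the front wall, 78.5 mm above the underside: a notch 64 mm wide and 11 mm high, cut down from the rim, open through the wall; the closed lid's flat underside is its upper edge (84 mm). Behind it the box is empty to 30 mm below the lid.
- lid (a joint): Lid angle in rad: 0 shut, 1.7 fully open (stop, just past upright). Hinge line along the box's y at box x = +75, z = 84 mm. Two sprung ball catches inside the side walls hold it until the front edge has risen about 6 mm (0.04 rad), with 4 to 5 N there; a straight upward pull may lift the box instead. Then it is light (0.18 kg): falls shut before upright, falls open past it.
- front_rim (a point): Middle of the front wall's top, 84 mm above the underside, halfway through its 9 mm thickness (box x = -70.5 mm). With the lid open the wall can be pinched across its thickness from above on either side of the slot.
- lid_edge (a point): Middle of the lid's front lower edge, 150 mm from the hinge. The lid is a flat board 10 mm thick, flush with the walls, with no handle.
- table_knife: Table knife, 205 mm long, lying flat. Origin: on its underside, in the front part of the handle, a good place to grip; x towards the blade tip, z up. Dark wooden handle 18 mm wide, 14 mm thick, from x = -80 to +15 mm; steel bolster to +25; steel blade 18 mm wide, 3 mm thick, centred 7 mm above the underside, round end at +125. 60 g.
- knife_tip (a point): Tip of the knife's blade, 125 mm ahead of the knife's origin, 7 mm above its underside.
- walnut_1_center (a point): Centre of a walnut in its shell, 34 mm thick and 40 mm long, loose in the box; it starts to roll or slide at 10 to 15 degrees of tilt; they gather well at 20 to 25.
- walnut_2_center (a point): Centre of the second walnut, the same.
- walnut_3_center (a point): Centre of the third walnut, the same.
- corner_left (a point): The inner back left corner of the box, at floor level: box x = +66, y = +101, z = +8 mm (left as seen from the front of the box).
- corner_right (a point): The inner back right corner of the box, at floor level: box x = +66, y = -101, z = +8 mm.
- prep_bowl: Green bowl, 125 mm across and 56 mm high, standing to the left or to the right of the box (changes from start to start). Origin: centre of its underside. The corner wanted is the back one on this side.
- mug: Blue-green mug, 78 mm across, 97 mm high, with a handle, on the other side of the box. Origin: underside. Bystander.
- kitchen_timer: Round kitchen timer, 67 mm across and 54 mm high. Origin: underside. Bystander.
- tin_tomato: Low tin, 75 mm across and 58 mm high. Origin: underside. Bystander.

How it is judged:
By the outcome, as a careful person would: the job done as asked, in the order asked, and still so for the second after the job is handed in, while the arm keeps its last pose, push and grip.
It also fails if it takes over 64 s, if anything falls off the work surface, if the arm or the gripper's body presses on something with over 40 N, if the wrist force passes 120 N, or if a joint passes its speed limit or range.

## Robot

A 7-joint arm with a two-finger parallel gripper is mounted at the origin on a cart in front of the work surface, level with it; the furniture and walls round the work are solid. World frame = base frame: x ahead of the robot, y to its left, z up, the work surface at z = 0. Lengths are in m, angles in rad, forces in N, time in s.
With the tool pointing down it reaches from about 0.4 to 0.9 m from the base axis. Payload 5.5 kg.
Tool frame: the origin (TCP) lies midway between the tips of the shut fingers; the grasp point (between the pads) lies 19 mm behind it; z points along the fingers, y is the line along which they close (so a half turn about z gives the same grasp; the last joint's range is limited). The gripper opens to 85 mm and grips with 20 to 120 N. Pads are 22 mm wide; open, the fingers measure 114 mm over their backs; the gripper's body (76 mm by 85 mm) begins 54 mm behind the grasp point. The pads swing forward as they close: fully open they stand 13 mm farther back than shut.
Start: joints at [1.366, 0.501, -0.427, 1.55, 0.221, 1.138, -0.21], TCP at [0.293, -0.58, 0.192] pointing down, gripper open.
Joint ranges: [-2.88, 2.88], [-0.31, 2.03], [-1.54, 1.56], [0.2, 2.42], [-1.41, 4.55], [0.19, 2.02], [-2.57, 2.57]. Speed limits (rad/s): [2.57, 2.57, 3.14, 3.14, 3.14, 3.14, 3.14].

## Interface

Orientations are given as a 3x3 rotation matrix whose columns are the frame's x, y, z axes.
In Python, from rig import status, imaging, order gives the robot as it stands. The module is installed in compiled form; this text tells all that it offers.
- The arm moves only by the tool play_rows, never from a script. Its argument "commands" is text: rows parted by semicolons, each of 5 numbers parted by spaces: the closure, from -1 (fully open) to 1 (shut), then the shift along the tool's x, y, z each as a share of 0.02 m, from -1 to 1, then the turn about the tool's z as a share of 6 degrees, from -1 to 1. A call has 1 to 8 rows; each row shifts and turns the commanded pose from where the row before left it, along the tool's axes as they then stand; what a row does not reach is not made up. A row lasts 1/12 s, in which the tool goes at most 41.7 mm and 7.16 degrees, less where a joint would pass 70% of its speed; a pose out of reach is approached as far as the arm can. A call with a number of a shift or a turn outside -1 to 1 is refused whole. A call with a gripper value outside its range is refused whole. The fingers move at their own pace and stop on an object; "squeeze" is the grip in N (left out, the last holds). Time passes only in rows, so rows that do not move let the fingers close. It gives the time, the measured TCP pose, the force, the opening and the grip force at its end, in the units of the state.
- status.get_obs(): the state, without advancing time (a new reading comes with each control period).
- imaging.capture(name): name is "scene" or "top" or "wrist"; returns a dict with "pixels" (384x512x3 uint8, red, green, blue), "fx", "fy", "cx", "cy" (pixels), "R" (3x3) and "t" (3): a world point X has camera coordinates R X + t. Camera axes: x right, y down, z forward; pixel columns grow to the right and rows downward; lengths in m; the calibration is good to about 2 mm. A picture is of the moment at which its call begins. There is no depth.
- order.close_job(): hands the job in; it is judged then, once.
The state is a dict: "time_s": time; "q": joint angles; "qd": joint speeds; "joint_efforts": joint torques, N m; "eef_pos": TCP position; "eef_rot": TCP orientation; "wrist_force": force on the tool from outside, world axes, zero at the start; "ft_torque": the same for the moment, N m; "finger_gap": opening from 0.0 (shut) to 1.0 (fully open); "finger_force": force on a finger pad.
Only numpy, scipy, OpenCV 4.12 (cv2) and the standard library are available. Lean on these libraries where they do the work, as an engineer would, in place of code of your own. Each camera call takes 0.05 s, during which the arm holds its last target. There are 200 camera calls.

## Working session

There is one attempt and no reset: what is moved stays moved. The work goes in short steps, Python scripts to look and compute and a tool call to move; the robot and the scene stay as the last step left them, time stands still between calls to the robot, and variables do not carry over. Pictures are saved under pics/ and viewed, at most 10 in all, crops included, and the job is handed in when it is done.

Besides the shell and the picture viewer there is one more tool, called as name(argument=value, ...) on one line, values as JSON. play_rows: Moves the arm, as the interface text tells. Shift numbers are shares of 0.02 m and turn numbers shares of 6 degrees, none past 1 either way. Its arguments: {"type":"object","properties":{"commands":{"type":"string"},"squeeze":{"type":"number"}},"required":["commands"]}

```bash
mkdir -p pics; cat > h.py <<'E'
import numpy as np, cv2
from rig import status, imaging, order
def cap(n):
    c=imaging.capture(n); c['bgr']=cv2.cvtColor(np.array(c['pixels']),cv2.COLOR_RGB2BGR); return c
def ray(c,u,v):
    R=np.array(c['R']);t=np.array(c['t']);d=R.T@np.array([(u-c['cx'])/c['fx'],(v-c['cy'])/c['fy'],1.]);return -R.T@t,d
def onz(c,u,v,z):
    o,d=ray(c,u,v);return o+d*(z-o[2])/d[2]
def proj(c,X):
    p=np.array(c['R'])@np.array(X)+np.array(c['t']);return [c['fx']*p[0]/p[2]+c['cx'],c['fy']*p[1]/p[2]+c['cy']]
E
python3 - <<'E'
from h import *
a=cap('scene');b=cap('top')
cv2.imwrite('pics/s0.png',a['bgr']);cv2.imwrite('pics/t0.png',b['bgr'])
for c in(a,b): print(c['fx'],c['cx'],c['cy'],np.round(c['R'],3).tolist(),np.round(c['t'],3))
s=status.get_obs();print(s['time_s'],np.round(s['eef_pos'],4),np.round(s['eef_rot'],3).tolist())
E
```

```text
458.95933202440017 253.80377307873016 185.7843678879661 [[-0.669, -0.743, 0.021], [-0.487, 0.416, -0.768], [0.562, -0.524, -0.64]] [0.362 0.344 0.976]
432.10816704804137 251.68802573354048 187.93165333408388 [[0.026, -1.0, 0.0], [-0.992, -0.026, -0.123], [0.123, 0.003, -0.992]] [-0.042  0.546  1.241]
0.1 [ 0.2928 -0.5796  0.191 ] [[0.893, 0.451, -0.001], [0.451, -0.893, 0.002], [0.0, -0.002, -1.0]]
```

View pics/s0.png

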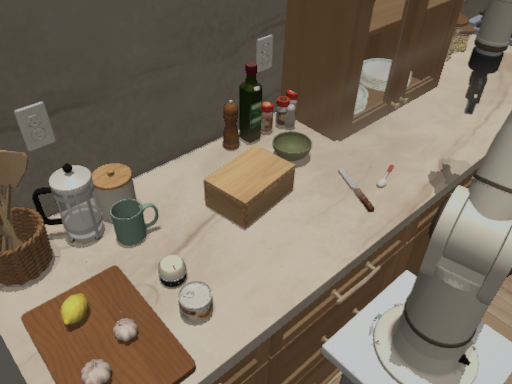

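View pics/t0.png

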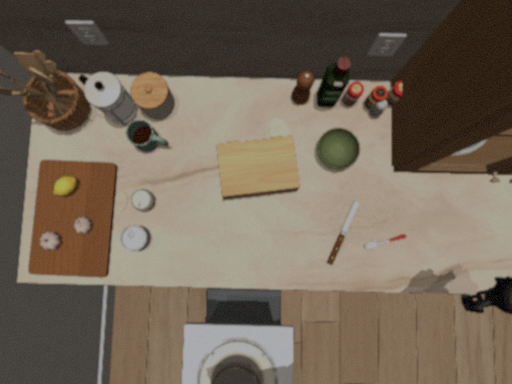

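The scene view shows the box at (250,185), the bowl at (292,147), and the knife with its tip at (341,171) and butt at (370,208). In the top view the lid spans about (218..298, 137..197), with the front edge lower in the picture. The bowl is at (338,149), so it is on the box's right (−y). The knife runs from its tip at (357,203) to its butt at (331,263).

```bash
python3 - <<'E'
from h import *
c=cap('top');s=cap('scene');im=c['bgr'];hsv=cv2.cvtColor(im,cv2.COLOR_BGR2HSV)
# lid top
H,S,V=[hsv[...,i].astype(int) for i in range(3)]
print('hsv lid',hsv[160,258],hsv[195,258],'table',hsv[215,258],'blade',hsv[217,351],'handle',hsv[250,337],'bowl',hsv[149,338])
m=((S>80)&(V>120)).astype(np.uint8)*255
r=np.zeros_like(m);r[120:215,200:315]=m[120:215,200:315]
cs,_=cv2.findContours(cv2.morphologyEx(r,cv2.MORPH_OPEN,np.ones((3,3))),0,2);k=max(cs,key=cv2.contourArea)
q=cv2.boxPoints(cv2.minAreaRect(k));P=np.array([onz(c,u,v,.094)[:2] for u,v in q])
print(q.tolist(),P.round(4).tolist(),[np.linalg.norm(P[i]-P[i-1]).round(4) for i in range(4)],'ctr',P.mean(0))
# knife: dark handle
r=np.zeros_like(m);w=((V<130)&(S>60)).astype(np.uint8)*255;r[225:275,320:352]=w[225:275,320:352]
cs,_=cv2.findContours(r,0,2);k=max(cs,key=cv2.contourArea);q=cv2.boxPoints(cv2.minAreaRect(k))
P=np.array([onz(c,u,v,.010)[:2] for u,v in q]);print('handle',q.round(1).tolist(),P.round(4).tolist(),[np.linalg.norm(P[i]-P[i-1]).round(4) for i in range(4)],P.mean(0))
print('tip',onz(c,357.5,201.5,.007), 'bowl',onz(c,338,149,.056),'pull')
big=np.hstack([cv2.resize(im[190:275,315:375],None,fx=6,fy=6,interpolation=2),cv2.resize(im[125:210,205:310],None,fx=4,fy=6,interpolation=2)])
cv2.imwrite('pics/z1.png',big)
E
```

```text
hsv lid [ 23  88 169] [20 63 89] table [ 22  39 170] blade [ 24   8 169] handle [ 15 134  97] bowl [ 36  83 110]
[[216.1444854736328, 143.25254821777344], [292.3985290527344, 134.45399475097656], [298.51678466796875, 187.4788055419922], [222.26272583007812, 196.27735900878906]] [[0.665, 0.0764], [0.6963, -0.1402], [0.5443, -0.1596], [0.5138, 0.0537]] [np.float64(0.1528), np.float64(0.2188), np.float64(0.1532), np.float64(0.2154)] ctr [ 0.60483599 -0.0424088 ]
handle [[325.8999938964844, 262.20001220703125], [338.70001220703125, 233.39999389648438], [344.70001220703125, 236.10000610351562], [331.8999938964844, 264.8999938964844]] [[0.3357, -0.2519], [0.4208, -0.2894], [0.4134, -0.3073], [0.3283, -0.2697]] [np.float64(0.0192), np.float64(0.0931), np.float64(0.0194), np.float64(0.093)] [ 0.3745535  -0.27955889]
tip [ 0.51766825 -0.34623684  0.007     ] bowl [ 0.66581467 -0.2777885   0.056     ] pull
```

View pics/z1.png

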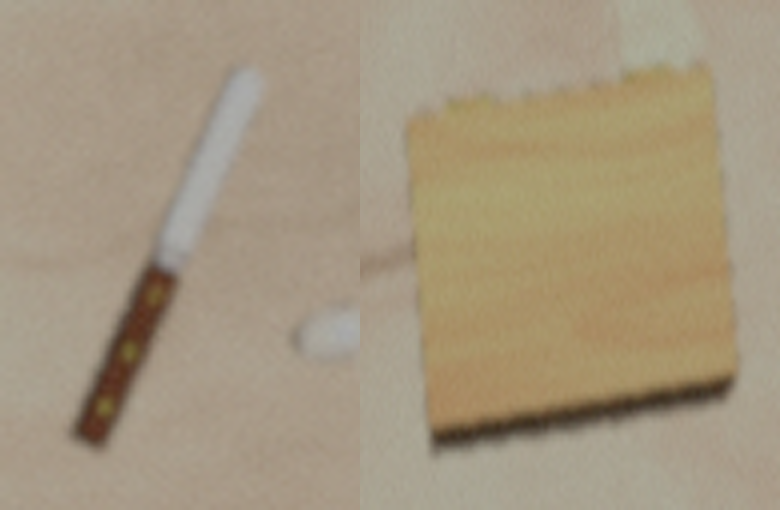

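```bash
cat >> h.py <<'E'
def pose():
    s=status.get_obs();R=np.array(s['eef_rot']);return np.array(s['eef_pos']),np.degrees(np.arctan2(R[1,0],R[0,0])),s
def plan(X,yaw,g,n):
    p,y,s=pose();d=(np.array(X)-p)/n;w=(yaw-y+180)%360-180;out=[]
    for i in range(n):
        a=np.radians(y+w*(i+.0)/n);x=np.array([np.cos(a),np.sin(a)]);yy=np.array([x[1],-x[0]])
        v=[d[:2]@x/.02,d[:2]@yy/.02,-d[2]/.02,-w/n/6]
        out.append('%g '%g+' '.join('%.2f'%k for k in v))
    print('; '.join(out));
def st():
    p,y,s=pose();print(round(s['time_s'],2),p.round(4),round(y,1),'F',np.round(s['wrist_force'],1),'gap',round(s['finger_gap'],3),'ff',np.round(s['finger_force'],1))
E
python3 -c "
from h import *
plan([.404,-.2933,.09],-25,-1,16)"
```

```text
-1 0.71 -0.64 0.32 0.54; -1 0.68 -0.68 0.32 0.54; -1 0.64 -0.72 0.32 0.54; -1 0.59 -0.75 0.32 0.54; -1 0.55 -0.79 0.32 0.54; -1 0.51 -0.82 0.32 0.54; -1 0.46 -0.84 0.32 0.54; -1 0.41 -0.87 0.32 0.54; -1 0.36 -0.89 0.32 0.54; -1 0.31 -0.91 0.32 0.54; -1 0.26 -0.92 0.32 0.54; -1 0.21 -0.94 0.32 0.54; -1 0.15 -0.95 0.32 0.54; -1 0.10 -0.95 0.32 0.54; -1 0.04 -0.96 0.32 0.54; -1 -0.01 -0.96 0.32 0.54
```

play_rows(commands="-1 0.71 -0.64 0.32 0.54; -1 0.68 -0.68 0.32 0.54; -1 0.64 -0.72 0.32 0.54; -1 0.59 -0.75 0.32 0.54; -1 0.55 -0.79 0.32 0.54; -1 0.51 -0.82 0.32 0.54; -1 0.46 -0.84 0.32 0.54; -1 0.41 -0.87 0.32 0.54", squeeze=60)

```text
time_s: 0.87
eef_pos: [0.3489, -0.4359, 0.1404]
eef_rot: [[1.0, 0.013, -0.0], [0.013, -1.0, 0.0], [-0.0, -0.0, -1.0]]
wrist_force: [0.6, 0.4, 0.4]
finger_gap: 1.001
finger_force: 0.0
```

play_rows(commands="-1 0.36 -0.89 0.32 0.54; -1 0.31 -0.91 0.32 0.54; -1 0.26 -0.92 0.32 0.54; -1 0.21 -0.94 0.32 0.54; -1 0.15 -0.95 0.32 0.54; -1 0.10 -0.95 0.32 0.54; -1 0.04 -0.96 0.32 0.54; -1 0 -0.96 0.32 0.54")

```text
time_s: 1.53
eef_pos: [0.4046, -0.2929, 0.0893]
eef_rot: [[0.905, -0.426, -0.0], [-0.426, -0.905, 0.0], [-0.0, -0.0, -1.0]]
wrist_force: [0.4, 0.3, -0.7]
finger_gap: 1.001
finger_force: 0.0
```

play_rows(commands="-1 0 0 0 0; -1 0 0 0 0")

```text
time_s: 1.7
eef_pos: [0.4048, -0.2925, 0.0893]
eef_rot: [[0.908, -0.42, -0.001], [-0.42, -0.908, 0.001], [-0.001, -0.0, -1.0]]
wrist_force: [0.3, -0.6, -0.6]
finger_gap: 1.003
finger_force: 0.0
```

```bash
python3 -c "
from h import *
st();plan([.404,-.2933,.003],-25,-1,6)
c=cap('wrist');cv2.imwrite('pics/w1.png',c['bgr'])"
```

```text
1.7 [ 0.4048 -0.2925  0.0893] -24.8 F [ 0.3 -0.6 -0.6] gap 1.003 ff 0.0
-1 -0.00 0.01 0.72 0.00; -1 -0.00 0.01 0.72 0.00; -1 -0.00 0.01 0.72 0.00; -1 -0.00 0.01 0.72 0.00; -1 -0.00 0.01 0.72 0.00; -1 -0.00 0.01 0.72 0.00
```

View pics/w1.png

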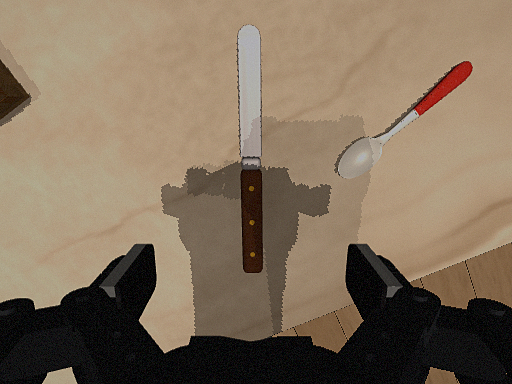

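The wrist view shows the knife centred between the fingers (column 251) and aligned with the tool, with the spoon well clear. I'll go down and grip.

play_rows(commands="-1 0 0 0.8 0; -1 0 0 0.8 0; -1 0 0 0.8 0; -1 0 0 0.8 0; -1 0 0 0.8 0; -1 0 0 0.3 0; -1 0 0 0 0")

```text
time_s: 2.33
eef_pos: [0.403, -0.2943, 0.0024]
eef_rot: [[0.906, -0.424, -0.002], [-0.424, -0.906, 0.001], [-0.003, -0.0, -1.0]]
wrist_force: [0.5, 0.7, -0.1]
finger_gap: 0.995
finger_force: 0.0
```

play_rows(commands="1 0 0 0 0; 1 0 0 0 0; 1 0 0 0 0; 1 0 0 0 0; 1 0 0 0 0; 1 0 0 0 0", squeeze=60)

```text
time_s: 2.83
eef_pos: [0.4047, -0.294, 0.0041]
eef_rot: [[0.906, -0.423, 0.001], [-0.423, -0.906, -0.001], [0.001, 0.0, -1.0]]
wrist_force: [0.5, 0.4, -0.2]
finger_gap: 0.143
finger_force: 0.0
```

play_rows(commands="1 0 0 0 0; 1 0 0 0 0")

```text
time_s: 3.0
eef_pos: [0.4045, -0.2939, 0.0037]
eef_rot: [[0.906, -0.423, 0.0], [-0.423, -0.906, -0.0], [0.0, 0.0, -1.0]]
wrist_force: [-0.3, 0.2, -0.6]
finger_gap: 0.001
finger_force: 0.0
```

```bash
python3 -c "
from h import *
st()
c=cap('wrist');cv2.imwrite('pics/w2.png',c['bgr'])"
```

```text
3.0 [ 0.4045 -0.2939  0.0037] -25.0 F [-0.3  0.2 -0.6] gap 0.001 ff 0.0
```

View pics/w2.png

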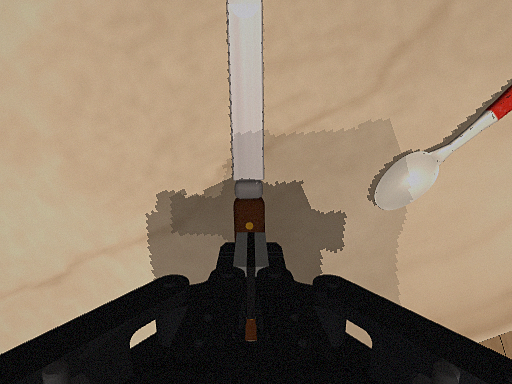

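The wrist view shows the fingers fully shut (gap 0) at rows 232–340, apparently above the handle. So the grasp missed, and I'll check the geometry.

```bash
python3 -c "
from h import *
c=cap('wrist');s=cap('scene')
for z in (.0037,.014,.0227,.03): print(z,np.round(proj(c,[.4045,-.2939,z])))
u,v=proj(s,[.4045,-.2939,.02]);u,v=int(u),int(v);print(u,v)
im=s['bgr'][max(v-50,0):v+50,u-60:u+60]
cv2.imwrite('pics/s2.png',cv2.resize(im,None,fx=6,fy=6,interpolation=2))"
```

```text
0.0037 [251. 223.]
0.014 [251. 230.]
0.0227 [251. 236.]
0.03 [251. 241.]
359 188
```

View pics/s2.png

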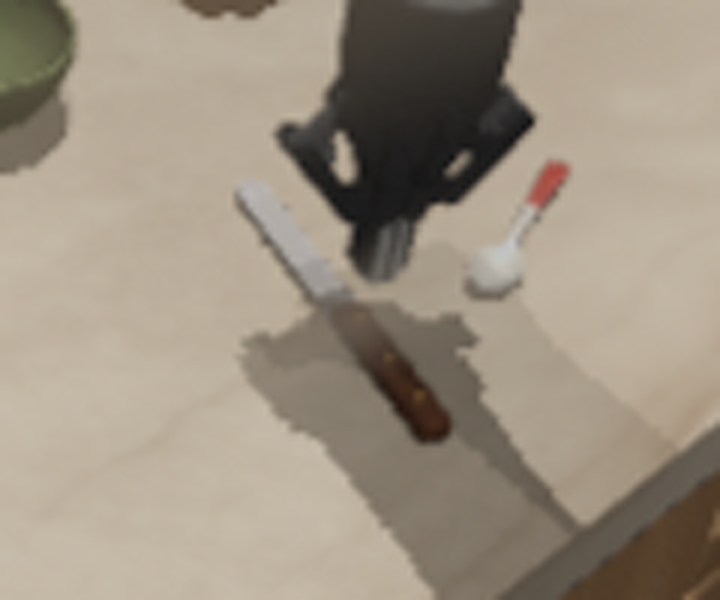

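The scene crop shows the shut fingertips at full-frame pixel (362,184), hovering clear of the handle. The fingers are higher than the reported TCP suggests, so I'll measure by how much.

```bash
python3 -c "
from h import *
s=cap('scene');o,d=ray(s,362,184.5);p=np.array([.4045,-.2939])
for z in (0,.01,.02,.03,.04):print(z,np.round(proj(s,[*p,z]),1),onz(s,362,184.5,z).round(3))
# knife recheck from scene: tip and butt
for u,v,z in ((340,170,.007),(371,208,.007)):print(onz(s,u,v,z).round(3))
for X in ([.5177,-.3462,.007],[.332,-.261,.007],[.404,-.293,.014]):print(np.round(proj(s,X),1))
"
```

```text
0 [358.7 194.1] [ 0.426 -0.337  0.   ]
0.01 [359.2 191.5] [ 0.419 -0.326  0.01 ]
0.02 [359.8 188.9] [ 0.413 -0.315  0.02 ]
0.03 [360.4 186.3] [ 0.407 -0.304  0.03 ]
0.04 [361.  183.7] [ 0.4   -0.293  0.04 ]
[ 0.511 -0.334  0.007]
[ 0.339 -0.265  0.007]
[340.7 167.4]
[372.3 210. ]
[359.4 190.7]
```

play_rows(commands="-1 0 0 0 0; -1 0 0 0 0; -1 0 0 0 0; -1 0 0 0 0; -1 0 0 0 0; -1 0 0 0.5 0; -1 0 0 0.4 0; -1 0 0 0 0")

```text
time_s: 3.87
eef_pos: [0.4031, -0.2929, -0.0163]
eef_rot: [[0.906, -0.423, -0.002], [-0.423, -0.906, 0.002], [-0.003, -0.001, -1.0]]
wrist_force: [-0.1, -0.2, -0.8]
finger_gap: 1.0
finger_force: 0.0
```

play_rows(commands="-0.3 0 0 0 0; -0.3 0 0 0 0; -0.3 0 0 0 0")

```text
time_s: 4.12
eef_pos: [0.4046, -0.2938, -0.0144]
eef_rot: [[0.906, -0.423, 0.0], [-0.423, -0.906, 0.0], [-0.0, -0.0, -1.0]]
wrist_force: [-1.4, 0.3, -0.0]
finger_gap: 0.649
finger_force: 0.0
```

```bash
python3 -c "
from h import *
st()
c=cap('wrist');s=cap('scene')
im=s['bgr'][138:238,299:419]
cv2.imwrite('pics/s3.png',cv2.resize(im,None,fx=6,fy=6,interpolation=2))"
```

```text
4.12 [ 0.4046 -0.2938 -0.0144] -25.0 F [-1.4  0.3 -0. ] gap 0.649 ff 0.0
```

View pics/s3.png

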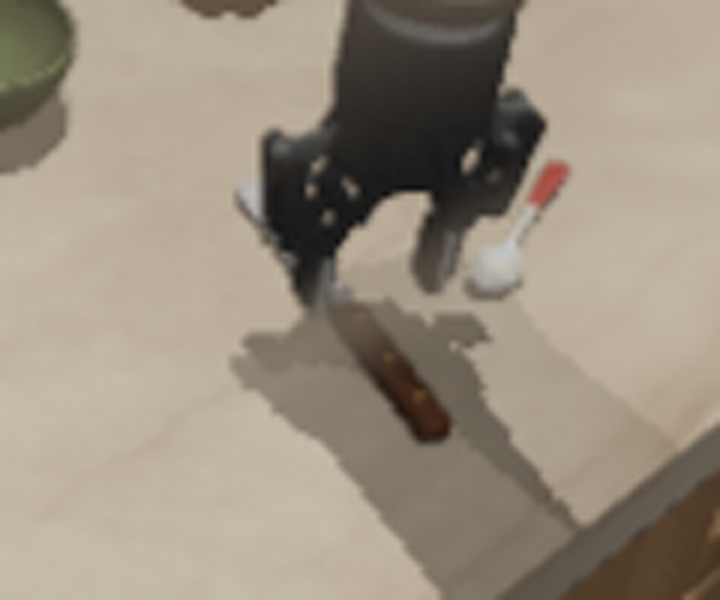

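The crop shows the open fingers straddling the handle, with their tips still about 25 mm above the worktop. The real tips sit roughly 30–35 mm higher than reported, so I'll go down carefully and watch the force.

play_rows(commands="-0.3 0 0 0.3 0; -0.3 0 0 0.3 0; -0.3 0 0 0.1 0; -0.3 0 0 0 0")

```text
time_s: 4.55
eef_pos: [0.4037, -0.2933, -0.0293]
eef_rot: [[0.906, -0.423, -0.001], [-0.423, -0.906, 0.001], [-0.002, -0.0, -1.0]]
wrist_force: [1.1, -0.2, 0.2]
finger_gap: 0.652
finger_force: 0.0
```

play_rows(commands="1 0 0 0 0; 1 0 0 0 0; 1 0 0 0 0; 1 0 0 0 0; 1 0 0 0 0; 1 0 0 0 0", squeeze=40)

```text
time_s: 5.05
eef_pos: [0.4047, -0.2939, -0.0281]
eef_rot: [[0.906, -0.423, 0.0], [-0.423, -0.906, -0.0], [0.0, 0.0, -1.0]]
wrist_force: [-0.5, 1.0, 3.8]
finger_gap: 0.187
finger_force: 39.1
```

The knife is held (39 N, gap 0.187). Light contact with the table puts the true TCP height at about the reported height + 0.029. Next I'll lift, turn and line up with the slot.

```bash
python3 -c "
from h import *
plan([.392,-.0723,.045],8,1,16)"
```

```text
1 -0.33 -0.61 -0.23 -0.34; 1 -0.31 -0.62 -0.23 -0.34; 1 -0.28 -0.63 -0.23 -0.34; 1 -0.26 -0.64 -0.23 -0.34; 1 -0.24 -0.65 -0.23 -0.34; 1 -0.21 -0.66 -0.23 -0.34; 1 -0.19 -0.67 -0.23 -0.34; 1 -0.17 -0.67 -0.23 -0.34; 1 -0.14 -0.68 -0.23 -0.34; 1 -0.12 -0.68 -0.23 -0.34; 1 -0.09 -0.69 -0.23 -0.34; 1 -0.07 -0.69 -0.23 -0.34; 1 -0.04 -0.69 -0.23 -0.34; 1 -0.02 -0.69 -0.23 -0.34; 1 0.01 -0.69 -0.23 -0.34; 1 0.03 -0.69 -0.23 -0.34
```

play_rows(commands="1 0 0 -0.23 0; 1 -0.33 -0.61 -0.23 -0.34; 1 -0.31 -0.62 -0.23 -0.34; 1 -0.28 -0.63 -0.23 -0.34; 1 -0.26 -0.64 -0.23 -0.34; 1 -0.24 -0.65 -0.23 -0.34; 1 -0.21 -0.66 -0.23 -0.34; 1 -0.19 -0.67 -0.23 -0.34")

```text
time_s: 5.72
eef_pos: [0.3989, -0.1953, 0.009]
eef_rot: [[0.983, -0.182, 0.0], [-0.182, -0.983, -0.0], [0.0, 0.0, -1.0]]
wrist_force: [0.6, -0.5, -0.7]
finger_gap: 0.187
finger_force: 39.0
```

play_rows(commands="1 -0.17 -0.67 -0.23 -0.34; 1 -0.14 -0.68 -0.23 -0.34; 1 -0.12 -0.68 -0.23 -0.34; 1 -0.09 -0.69 -0.23 -0.34; 1 -0.07 -0.69 -0.23 -0.34; 1 -0.04 -0.69 -0.23 -0.34; 1 -0.02 -0.69 -0.23 -0.34; 1 0.01 -0.69 -0.23 -0.34")

```text
time_s: 6.38
eef_pos: [0.3931, -0.0851, 0.0457]
eef_rot: [[0.995, 0.1, 0.0], [0.1, -0.995, -0.0], [0.0, 0.0, -1.0]]
wrist_force: [-0.2, 0.4, -1.1]
finger_gap: 0.184
finger_force: 39.0
```

play_rows(commands="1 0.03 -0.69 0 -0.34; 1 0 0 0 0; 1 0 0 0 0")

```text
time_s: 6.63
eef_pos: [0.3924, -0.0718, 0.0452]
eef_rot: [[0.991, 0.134, -0.0], [0.134, -0.991, -0.0], [-0.0, 0.0, -1.0]]
wrist_force: [0.3, -0.7, -0.9]
finger_gap: 0.185
finger_force: 39.0
```

```bash
python3 - <<'E'
from h import *
st();p,y,_=pose();a=np.radians(y)
c=cap('top');s=cap('scene')
E=p+[.125*np.cos(a),.125*np.sin(a),.029];print('expected tip',E.round(4),proj(c,E),proj(s,E))
ims=[]
for k in(c,s):
    u,v=map(int,proj(k,E));z=cv2.resize(k['bgr'][v-32:v+33,u-40:u+40],None,fx=5,fy=5,interpolation=cv2.INTER_CUBIC);print('crop origin',u-40,v-32)
    ims.append(z)
cv2.imwrite('pics/k1.png',np.hstack(ims))
E
```

```text
6.63 [ 0.3924 -0.0718  0.0452] 7.7 F [ 0.3 -0.7 -0.9] gap 0.185 ff 39.0
expected tip [ 0.5163 -0.055   0.0742] [np.float64(260.9250612641017), np.float64(197.148555381261)] [np.float64(275.62712284727803), np.float64(190.44389982513144)]
crop origin 220 165
crop origin 235 158
```

View pics/k1.png

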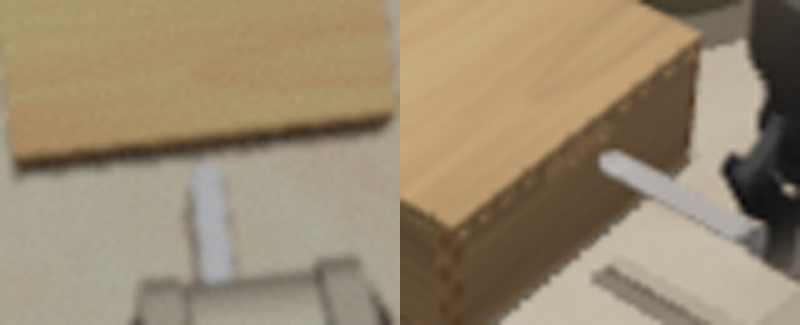

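The top crop puts the tip at full-frame (261,198), in front of the middle of the front wall; the scene crop puts it at (275.6,189.4). I'll triangulate it and check the box model against the scene edges.

```bash
python3 - <<'E'
from h import *
c=cap('top');s=cap('scene')
def tri(a,b):
    (o1,d1),(o2,d2)=a,b;A=np.stack([d1,-d2],1);k=np.linalg.lstsq(A,o2-o1,rcond=None)[0];return (o1+k[0]*d1+o2+k[1]*d2)/2, np.linalg.norm(o1+k[0]*d1-o2-k[1]*d2)
print('tip',tri(ray(c,260.9,198),ray(s,275.6,189.6)))
a=np.radians(8);X=np.array([np.cos(a),np.sin(a),0]);Y=np.array([-X[1],X[0],0]);C=np.array([.605,-.0424,0])
def B(x,y,z):return C+x*X+y*Y+[0,0,z]
for n,q in dict(FLtop=(-75,110,94),FRtop=(-75,-110,94),FR0=(-75,-110,0),FL0=(-75,110,0),slotL=(-75,32,78.5),slot=(-75,0,78.5),slotR=(-75,-32,78.5)).items():
    P=B(*np.array(q)/1000);u=np.array(proj(s,P));print(n,P.round(4),'scene',u.round(1),'crop',((u-[235,158])*5+[400,0]).round(0),'top',np.round(proj(c,P),1))
E
```

```text
tip (array([ 0.51423937, -0.05418188,  0.0787597 ]), np.float64(0.002267291011061408))
FLtop [0.5154 0.0561 0.094 ] scene [245.1 203. ] crop [451. 225.] top [221.4 195.7]
FRtop [ 0.546  -0.1618  0.094 ] scene [295.6 164.2] crop [703.  31.] top [299.3 186.9]
FR0 [ 0.546  -0.1618  0.    ] scene [293.1 189.4] crop [691. 157.] top [295.9 190.8]
FL0 [0.5154 0.0561 0.    ] scene [244.8 229. ] crop [449. 355.] top [223.6 199. ]
slotL [ 0.5263 -0.0211  0.0785] scene [264.1 192.7] crop [545. 174.] top [249.1 193.2]
slot [ 0.5307 -0.0528  0.0785] scene [271.4 187. ] crop [582. 145.] top [260.3 191.9]
slotR [ 0.5352 -0.0845  0.0785] scene [278.6 181.4] crop [618. 117.] top [271.5 190.6]
```

The tip triangulates to about (0.514, −0.054, 0.078), which lines up with the slot (z 0.0785). I'll insert in small steps and watch the force.

play_rows(commands="1 0.4 0 -0.03 0; 1 0.4 0 0 0; 1 0.3 0 0 0; 1 0.3 0 0 0; 1 0 0 0 0")

```text
time_s: 7.25
eef_pos: [0.4224, -0.0685, 0.046]
eef_rot: [[0.991, 0.133, 0.002], [0.133, -0.991, 0.001], [0.002, -0.0, -1.0]]
wrist_force: [0.2, -0.8, -0.9]
finger_gap: 0.188
finger_force: 39.0
```

play_rows(commands="1 0.4 0 0 0; 1 0 0 0 0")

```text
time_s: 7.42
eef_pos: [0.4298, -0.0676, 0.046]
eef_rot: [[0.991, 0.133, 0.001], [0.133, -0.991, 0.0], [0.001, -0.0, -1.0]]
wrist_force: [0.6, -0.2, 0.4]
finger_gap: 0.188
finger_force: 39.0
```

The blade is in the slot with no contact force. I'll go deeper, loosen the grip a little so the handle can pivot, then lever the handle down.

play_rows(commands="1 0.4 0 0 0; 1 0.4 0 0 0; 1 0.3 0 0 0; 1 0 0 0 0", squeeze=25)

```text
time_s: 7.75
eef_pos: [0.4522, -0.0646, 0.0461]
eef_rot: [[0.991, 0.133, 0.002], [0.133, -0.991, 0.0], [0.002, -0.0, -1.0]]
wrist_force: [-0.2, -1.3, -0.4]
finger_gap: 0.183
finger_force: 39.0
```

play_rows(commands="1 0 0 0.15 0; 1 0 0 0.15 0; 1 0 0 0.15 0; 1 0 0 0.15 0; 1 0 0 0 0")

```text
time_s: 8.17
eef_pos: [0.4494, -0.065, 0.0333]
eef_rot: [[0.991, 0.132, -0.001], [0.132, -0.991, 0.0], [-0.001, -0.0, -1.0]]
wrist_force: [-1.0, -0.3, 2.3]
finger_gap: 0.19
finger_force: 39.0
```

play_rows(commands="1 0 0 0.15 0; 1 0 0 0.15 0; 1 0 0 0.15 0; 1 0 0 0.15 0; 1 0 0 0 0", squeeze=25)

```text
time_s: 8.58
eef_pos: [0.45, -0.0647, 0.0214]
eef_rot: [[0.991, 0.133, 0.0], [0.133, -0.991, 0.0], [0.0, -0.0, -1.0]]
wrist_force: [-1.8, 0.2, 4.6]
finger_gap: 0.184
finger_force: 37.8
```

play_rows(commands="1 0 0 0.15 0; 1 0 0 0.15 0; 1 0 0 0 0; 1 0 0 0 0")

```text
time_s: 8.92
eef_pos: [0.4502, -0.0649, 0.0159]
eef_rot: [[0.991, 0.133, 0.0], [0.133, -0.991, -0.0], [0.0, 0.0, -1.0]]
wrist_force: [-2.1, 0.5, 5.3]
finger_gap: 0.187
finger_force: 38.0
```

```bash
python3 - <<'E'
from h import *
st();s=cap('scene');c=cap('top')
cv2.imwrite('pics/l1.png',np.hstack([cv2.resize(k['bgr'][v:v+70,u:u+80],None,fx=5,fy=5,interpolation=cv2.INTER_CUBIC) for k,u,v in((c,220,130),(s,225,140))]))
E
```

```text
8.92 [ 0.4502 -0.0649  0.0159] 7.6 F [-2.1  0.5  5.3] gap 0.187 ff 38.0
```

View pics/l1.png

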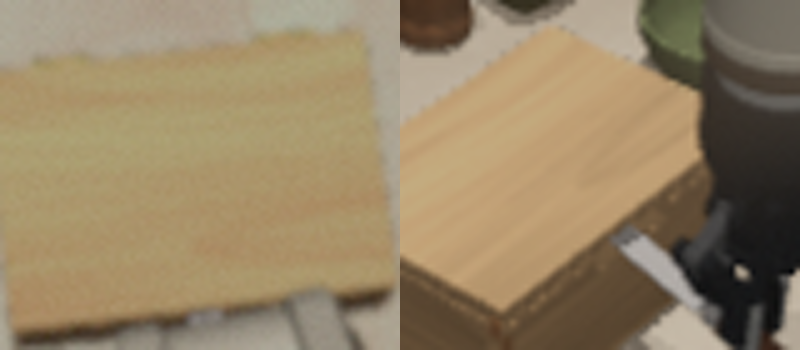

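The crops show the blade in the slot pitched up, with the lid still seated. I'll press further down and track the lid corner numerically by template matching against the first picture.

play_rows(commands="1 0 0 0.15 0; 1 0 0 0.15 0; 1 0 0 0.15 0; 1 0 0 0 0")

```text
time_s: 9.35
eef_pos: [0.4506, -0.0649, 0.0066]
eef_rot: [[0.991, 0.132, 0.001], [0.132, -0.991, 0.0], [0.001, -0.0, -1.0]]
wrist_force: [-0.5, 0.0, 1.5]
finger_gap: 0.185
finger_force: 35.9
```

```bash
cat >> h.py <<'E'
def lidshift(k=None):
    s=k or cap('scene');r=cv2.imread('pics/s0.png')
    for n,(u,v) in dict(FLtop=(245,203),BL=(206,181),BLbase=(207,205),FLbase=(245,228)).items():
        T=r[v-7:v+8,u-7:u+8];W=s['bgr'][v-23:v+24,u-23:u+24];M=cv2.matchTemplate(W,T,cv2.TM_CCOEFF_NORMED);_,m,_,l=cv2.minMaxLoc(M)
        i,j=l[1],l[0];f=lambda a,b,c:(a-c)/(2*(a-2*b+c)) if 0<1 else 0
        dx=f(M[i,j-1],m,M[i,j+1]) if 0<j<M.shape[1]-1 else 0;dy=f(M[i-1,j],m,M[i+1,j]) if 0<i<M.shape[0]-1 else 0
        print(n,round(m,2),round(j-16+dx,1),round(i-16+dy,1))
E
python3 -c "
from h import *
st();lidshift()"
```

```text
9.35 [ 0.4506 -0.0649  0.0066] 7.6 F [-0.5  0.   1.5] gap 0.185 ff 35.9
FLtop 0.96 -0.7 -3.4
BL 0.99 0.1 -0.4
BLbase 1.0 -0.0 0.0
FLbase 1.0 -0.1 -0.0
```

The catches have let go: the force dropped from 5.3 to 1.5 N, the lid's front corner rose about 12 mm, and the box base hasn't moved. I'll tighten the grip and swing the lid up along an arc about the hinge.

play_rows(commands="1 0 0 0 0; 1 0 0 0 0; 1 0.07 0 -0.53 0; 1 0.12 0 -0.52 0; 1 0.17 0 -0.5 0; 1 0.22 0 -0.48 0; 1 0.27 0 -0.46 0; 1 0.31 0 -0.43 0", squeeze=90)

```text
time_s: 10.07
eef_pos: [0.4732, -0.062, 0.0664]
eef_rot: [[0.991, 0.132, 0.0], [0.132, -0.991, -0.0], [-0.0, 0.0, -1.0]]
wrist_force: [-1.2, -0.3, -1.2]
finger_gap: 0.152
finger_force: 93.7
```

```bash
python3 -c "
from h import *
st();lidshift()"
```

```text
10.07 [ 0.4732 -0.062   0.0664] 7.6 F [-1.2 -0.3 -1.2] gap 0.152 ff 93.7
FLtop 0.75 0.3 3.9
BL 0.88 -0.0 -3.5
BLbase 1.0 -0.1 0.1
FLbase 0.99 -0.1 -0.0
```

play_rows(commands="1 0.36 0 -0.4 0; 1 0.4 0 -0.36 0; 1 0.43 0 -0.32 0; 1 0.46 0 -0.28 0; 1 0.48 0 -0.23 0; 1 0.5 0 -0.18 0; 1 0.52 0 -0.13 0; 1 0.53 0 -0.08 0")

```text
time_s: 10.78
eef_pos: [0.548, -0.0516, 0.1057]
eef_rot: [[0.991, 0.133, 0.002], [0.133, -0.991, 0.0], [0.002, -0.0, -1.0]]
wrist_force: [-0.6, 1.0, -1.0]
finger_gap: 0.153
finger_force: 92.6
```

play_rows(commands="1 0.53 0 -0.02 0; 1 0.53 0 0 0; 1 0.4 0 0 0; 1 0.3 0 0 0; 1 0 0 0 0; 1 0 0 0 0; 1 0 0 0 0")

```text
time_s: 11.37
eef_pos: [0.5798, -0.0474, 0.1048]
eef_rot: [[0.991, 0.132, -0.002], [0.132, -0.991, 0.0], [-0.001, -0.0, -1.0]]
wrist_force: [-3.1, 0.7, -1.5]
finger_gap: 0.149
finger_force: 92.7
```

```bash
python3 - <<'E'
from h import *
st();s=cap('scene');lidshift(s);c=cap('top')
cv2.imwrite('pics/o1.png',np.hstack([cv2.resize(k['bgr'][v:v+130,u:u+133],None,fx=3,fy=3,interpolation=cv2.INTER_CUBIC) for k,u,v in((c,190,90),(s,190,100))]))
hsv=cv2.cvtColor(c['bgr'],cv2.COLOR_BGR2HSV)
# colour down the column through box in top view, right part away from the arm
print([tuple(int(x) for x in hsv[r,285]) for r in range(110,200,5)])
print([tuple(int(x) for x in hsv[r,230]) for r in range(110,200,5)])
E
```

```text
11.37 [ 0.5798 -0.0474  0.1048] 7.6 F [-3.1  0.7 -1.5] gap 0.149 ff 92.7
FLtop 0.87 14.3 -12.7
BL 0.72 -0.6 3.2
BLbase 0.9 -1.1 -0.9
FLbase 0.98 -0.7 -0.6
[(16, 115, 131), (17, 121, 101), (19, 42, 127), (21, 30, 169), (24, 31, 172), (22, 28, 176), (33, 15, 174), (90, 3, 175), (18, 16, 158), (20, 35, 152), (22, 32, 152), (19, 34, 159), (20, 33, 161), (20, 33, 162), (23, 31, 165), (23, 35, 168), (20, 34, 167), (20, 33, 169)]
[(23, 33, 172), (17, 108, 166), (16, 139, 81), (16, 129, 85), (14, 115, 93), (15, 126, 95), (20, 133, 119), (17, 120, 104), (17, 120, 83), (18, 103, 173), (19, 101, 171), (18, 100, 174), (17, 109, 171), (18, 104, 169), (20, 96, 170), (18, 104, 172), (18, 101, 171), (17, 144, 71)]
```

```bash
cat >> h.py <<'E'
a8=np.radians(8);X8=np.array([np.cos(a8),np.sin(a8),0]);Y8=np.array([-X8[1],X8[0],0])
def B(x,y,z,C=(.605,-.0424)):return np.array([C[0],C[1],0])+x*X8+y*Y8+[0,0,z]
E
python3 - <<'E'
from h import *
c=cap('top');s=cap('scene')
for th in(1.3,1.5,1.6,1.7):
  for n,r,t in(('in',.15,0),('out',.15,.01)):
    x=.075-r*np.cos(th)+t*np.sin(th);z=.084+r*np.sin(th)+t*np.cos(th)
    print(th,n,[np.round(proj(k,B(x,y,z)),0).tolist() for k in(c,s) for y in(.11,-.11)])
hs=cv2.cvtColor(c['bgr'],cv2.COLOR_BGR2HSV)
for u in (215,225,235):print(u,[(r,int(hs[r,u,1]),int(hs[r,u,2])) for r in range(104,126,2)])
E
```

```text
1.3 in [[213.0, 147.0], [300.0, 137.0], [212.0, 143.0], [267.0, 110.0]]
1.3 out [[213.0, 143.0], [299.0, 133.0], [209.0, 141.0], [265.0, 108.0]]
1.5 in [[212.0, 135.0], [298.0, 126.0], [204.0, 137.0], [259.0, 104.0]]
1.5 out [[211.0, 131.0], [298.0, 122.0], [201.0, 135.0], [257.0, 103.0]]
1.6 in [[211.0, 129.0], [298.0, 120.0], [199.0, 135.0], [255.0, 102.0]]
1.6 out [[211.0, 126.0], [297.0, 116.0], [197.0, 133.0], [252.0, 101.0]]
1.7 in [[211.0, 124.0], [297.0, 114.0], [195.0, 133.0], [251.0, 101.0]]
1.7 out [[210.0, 120.0], [296.0, 111.0], [193.0, 132.0], [248.0, 100.0]]
215 [(104, 38, 174), (106, 41, 173), (108, 43, 173), (110, 40, 172), (112, 40, 174), (114, 57, 166), (116, 111, 163), (118, 118, 134), (120, 126, 85), (122, 132, 81), (124, 116, 88)]
225 [(104, 40, 173), (106, 40, 171), (108, 41, 174), (110, 38, 175), (112, 40, 171), (114, 85, 172), (116, 112, 152), (118, 112, 96), (120, 128, 82), (122, 120, 89), (124, 105, 92)]
235 [(104, 32, 173), (106, 34, 174), (108, 34, 174), (110, 38, 174), (112, 64, 171), (114, 110, 165), (116, 115, 118), (118, 131, 82), (120, 91, 95), (122, 64, 103), (124, 71, 101)]
```

The lid's edge shows in the top view at rows 114–118, at or past the 1.7 rad prediction, and the tip is pushing with 3 N. So the lid is fully back. I'll withdraw and take the knife back to the free worktop on the right.

play_rows(commands="1 -0.4 0 -0.3 0; 1 -0.8 0 -0.5 0; 1 -1 0 -0.3 0; 1 -1 0 0 0; 1 -1 0.2 0 0; 1 -1 0.4 0 0; 1 -1 0.8 0 0; 1 -1 1 0 0")

```text
time_s: 12.23
eef_pos: [0.4446, -0.1138, 0.1284]
eef_rot: [[0.991, 0.135, 0.003], [0.135, -0.991, -0.001], [0.003, 0.001, -1.0]]
wrist_force: [-0.3, -1.0, -0.9]
finger_gap: 0.151
finger_force: 93.1
```

```bash
python3 -c "
from h import *
st();lidshift();plan([.404,-.2933,.03],-25,1,13)"
```

```text
12.23 [ 0.4446 -0.1138  0.1284] 7.7 F [-0.3 -1.  -0.9] gap 0.151 ff 93.1
FLtop 0.83 -0.0 3.8
BL 0.72 0.4 4.2
BLbase 0.93 -0.9 -0.8
FLbase 1.0 -0.0 -0.0
1 -0.22 0.64 0.38 0.42; 1 -0.20 0.65 0.38 0.42; 1 -0.17 0.66 0.38 0.42; 1 -0.14 0.67 0.38 0.42; 1 -0.11 0.67 0.38 0.42; 1 -0.08 0.68 0.38 0.42; 1 -0.05 0.68 0.38 0.42; 1 -0.02 0.68 0.38 0.42; 1 0.01 0.68 0.38 0.42; 1 0.04 0.68 0.38 0.42; 1 0.07 0.68 0.38 0.42; 1 0.10 0.67 0.38 0.42; 1 0.13 0.67 0.38 0.42
```

play_rows(commands="1 -0.22 0.64 0.38 0.42; 1 -0.2 0.65 0.38 0.42; 1 -0.17 0.66 0.38 0.42; 1 -0.14 0.67 0.38 0.42; 1 -0.11 0.67 0.38 0.42; 1 -0.08 0.68 0.38 0.42; 1 -0.05 0.68 0.38 0.42; 1 -0.02 0.68 0.38 0.42")

```text
time_s: 12.95
eef_pos: [0.4219, -0.222, 0.0653]
eef_rot: [[0.975, -0.222, -0.0], [-0.222, -0.975, 0.0], [-0.0, -0.0, -1.0]]
wrist_force: [0.3, 0.6, -0.5]
finger_gap: 0.147
finger_force: 93.1
```

play_rows(commands="1 0.01 0.68 0.38 0.42; 1 0.04 0.68 0.38 0.42; 1 0.07 0.68 0.38 0.42; 1 0.1 0.67 0.38 0.42; 1 0.13 0.67 0.38 0.42; 1 0 0 0.5 0; 1 0 0 0.4 0; 1 0 0 0 0", squeeze=25)

```text
time_s: 13.62
eef_pos: [0.4073, -0.2859, 0.0085]
eef_rot: [[0.906, -0.424, -0.002], [-0.424, -0.906, 0.003], [-0.003, -0.001, -1.0]]
wrist_force: [0.8, 0.4, -0.4]
finger_gap: 0.157
finger_force: 93.1
```

play_rows(commands="1 0 0 0.3 0; 1 0 0 0.3 0; 1 0 0 0.3 0; 1 0 0 0 0")

```text
time_s: 13.95
eef_pos: [0.4082, -0.2866, -0.0085]
eef_rot: [[0.906, -0.424, -0.001], [-0.424, -0.906, 0.001], [-0.001, -0.0, -1.0]]
wrist_force: [-0.2, 0.0, -0.3]
finger_gap: 0.152
finger_force: 93.6
```

play_rows(commands="1 0 0 0.2 0; 1 0 0 0.2 0; 1 0 0 0 0")

```text
time_s: 14.2
eef_pos: [0.4104, -0.2881, -0.0152]
eef_rot: [[0.905, -0.425, 0.003], [-0.425, -0.905, -0.001], [0.003, -0.0, -1.0]]
wrist_force: [2.9, 0.1, 4.9]
finger_gap: 0.151
finger_force: 95.6
```

play_rows(commands="1 0 0 0.2 0; 1 0 0 0.15 0; 1 0 0 0 0")

```text
time_s: 14.45
eef_pos: [0.4121, -0.289, -0.0211]
eef_rot: [[0.905, -0.425, 0.006], [-0.425, -0.905, -0.003], [0.007, 0.0, -1.0]]
wrist_force: [5.3, -0.6, 10.2]
finger_gap: 0.149
finger_force: 95.5
```

play_rows(commands="-0.3 0 0 0 0; -0.3 0 0 0 0; -0.3 0 0 0 0; -0.3 0 0 0 0; -0.3 0 0 0 0")

```text
time_s: 14.87
eef_pos: [0.4076, -0.2872, -0.0229]
eef_rot: [[0.905, -0.425, -0.001], [-0.425, -0.905, 0.001], [-0.001, -0.0, -1.0]]
wrist_force: [-0.2, 0.5, -0.1]
finger_gap: 0.651
finger_force: 0.0
```

play_rows(commands="-0.3 0 0 -0.5 0; -0.3 0 0 -1 0; -0.3 0 0 -1 0; -0.3 0 0 -1 0; -0.3 0 0 -1 0; -0.3 0 0 -1 0; -0.3 0 0 -1 0; -0.3 0 0 0 0")

```text
time_s: 15.53
eef_pos: [0.4108, -0.289, 0.1118]
eef_rot: [[0.905, -0.425, 0.005], [-0.425, -0.905, -0.004], [0.007, 0.002, -1.0]]
wrist_force: [0.9, 0.5, -0.2]
finger_gap: 0.652
finger_force: 0.0
```

```bash
python3 - <<'E'
from h import *
st();w=cap('wrist');c=cap('top');s=cap('scene');lidshift(s)
def lab(im,u,v,wd=160,h=130,f=3):return cv2.resize(im[v:v+h,u:u+wd],None,fx=f,fy=f,interpolation=cv2.INTER_CUBIC)
cv2.imwrite('pics/all.png',np.vstack([np.hstack([lab(c['bgr'],200,95,133,95,3),lab(s['bgr'],180,95,133,95,3)]),np.hstack([lab(c['bgr'],300,180,100,100,3),cv2.resize(w['bgr'],(400,300))])]))
print(cv2.imread('pics/all.png').shape)
E
```

```text
15.53 [ 0.4108 -0.289   0.1118] -25.2 F [ 0.9  0.5 -0.2] gap 0.652 ff 0.0
FLtop 0.83 -0.0 3.8
BL 0.72 0.4 4.2
BLbase 0.93 -0.9 -0.8
FLbase 1.0 -0.0 -0.0Traceback (most recent call last):
  File "<stdin>", line 4, in <module>
    return _nx.concatenate(arrs, 0, dtype=dtype, casting=casting)
           ~~~~~~~~~~~~~~~^^^^^^^^^^^^^^^^^^^^^^^^^^^^^^^^^^^^^^^
ValueError: all the input array dimensions except for the concatenation axis must match exactly, but along dimension 1, the array at index 0 has size 798 and the array at index 1 has size 700
```

I saved the last viewing. The box's front-left base hasn't moved, so the box is where I measured it. I'll check the knife and walnuts numerically, save reference frames for tracking, and plan the approach to the front wall.

```bash
python3 - <<'E'
from h import *
p,y,s0=pose();print('q',np.round(s0['q'],2))
c=cap('top');s=cap('scene')
np.save('ref_top.npy',c['bgr']);np.save('ref_scene.npy',s['bgr'])
hsv=cv2.cvtColor(c['bgr'],cv2.COLOR_BGR2HSV);S,V=hsv[...,1].astype(int),hsv[...,2].astype(int)
hs=cv2.cvtColor(s['bgr'],cv2.COLOR_BGR2HSV)
m=((hs[...,2]<110)&(hs[...,1]>110)).astype(np.uint8)*255;m[:170]=0;m[230:]=0;m[:,:330]=0;m[:,400:]=0
cs,_=cv2.findContours(m,0,2)
for k in cs:
    if cv2.contourArea(k)>30:
        q=cv2.boxPoints(cv2.minAreaRect(k));print('scene handle?',cv2.contourArea(k),q.round().tolist(),onz(s,*q.mean(0),.01).round(3))
# inside of the box in top view: hue/sat/val patch print
u0,v0=[int(x) for x in proj(c,B(0,0,.02))]
print(u0,v0)
for r in range(v0-24,v0+25,4):print(r,' '.join('%3d/%3d'%(V[r,u],S[r,u]) for u in range(u0-36,u0+37,6)))
plan(B(-.0705,.08,.13),-82,-.3,16)
E
```

```text
q [ 0.85  0.33 -0.34  2.    0.15  0.83 -1.58]
scene handle? 50.5 [[359.0, 201.0], [364.0, 198.0], [370.0, 208.0], [366.0, 211.0]] [ 0.359 -0.261  0.01 ]
257 169
145 137/102 169/101 163/102 142/110 119/118  95/115  68/124  66/127  67/126  68/135  78/128  79/119 171/ 73
149  80/134  66/120  64/139  66/127  79/116  92/119 132/112 150/107 162/110 174/101 175/102 143/107 173/ 87
153 102/115 146/112 156/111 170/102 177/ 99 178/ 96 176/ 94 176/ 96 177/ 97 170/101 146/117 157/104 174/ 92
157 136/105 172/104 175/ 99 176/100 174/103 175/103 177/104 172/110 175/109 145/113 158/118 160/110 170/104
161 134/118 177/ 95 176/ 99 161/106 149/111 175/105 174/108 175/106 170/111 126/111 150/121 159/107 156/111
165 157/106 175/102 175/101 128/129 154/101 169/103 155/109 178/100 175/ 98 170/ 98 113/131 175/ 98 138/113
169 164/106 175/106 174/107 129/117 146/131 127/116 147/130 175/102 177/ 99 175/ 98 178/ 97 176/101 108/127
173 170/105 175/105 176/100 170/104 131/121 120/138 138/131 172/ 99 176/100 175/ 96 177/ 94 177/ 94  96/117
177 173/ 97 174/ 98 177/ 94 174/ 97 176/ 94 130/106 118/112 174/ 97 175/ 98
[... 227 characters left out ...]
6/104 173/ 94 152/104
189 165/ 63 158/ 63 176/ 96 173/105 177/ 99 175/106 176/ 97 176/ 99 175/ 95 170/102 153/102 132/102 100/115
193 166/ 52 159/103 176/ 94 172/ 93 162/ 98 151/105 133/109 106/106  87/ 88 107/ 60 126/ 51 153/ 48 170/ 44
-0.3 -0.09 -1.04 -0.07 0.59; -0.3 -0.15 -1.04 -0.07 0.59; -0.3 -0.22 -1.02 -0.07 0.59; -0.3 -0.28 -1.01 -0.07 0.59; -0.3 -0.34 -0.99 -0.07 0.59; -0.3 -0.40 -0.97 -0.07 0.59; -0.3 -0.46 -0.94 -0.07 0.59; -0.3 -0.52 -0.91 -0.07 0.59; -0.3 -0.57 -0.88 -0.07 0.59; -0.3 -0.63 -0.84 -0.07 0.59; -0.3 -0.68 -0.80 -0.07 0.59; -0.3 -0.73 -0.75 -0.07 0.59; -0.3 -0.77 -0.71 -0.07 0.59; -0.3 -0.81 -0.66 -0.07 0.59; -0.3 -0.85 -0.61 -0.07 0.59; -0.3 -0.89 -0.55 -0.07 0.59
```

The knife handle is found lying on the worktop at about (0.36,−0.26). Joint 7 (−1.58) is near its range that way round, so I'll use the equivalent grasp with the tool at yaw 98°.

```bash
python3 - <<'E'
from h import *
plan(B(-.0705,.08,.13),98,-.3,21)
E
```

```text
-0.3 -0.07 -0.79 -0.06 -0.98; -0.3 0.01 -0.80 -0.06 -0.98; -0.3 0.10 -0.79 -0.06 -0.98; -0.3 0.18 -0.78 -0.06 -0.98; -0.3 0.26 -0.76 -0.06 -0.98; -0.3 0.33 -0.73 -0.06 -0.98; -0.3 0.40 -0.69 -0.06 -0.98; -0.3 0.47 -0.64 -0.06 -0.98; -0.3 0.53 -0.59 -0.06 -0.98; -0.3 0.59 -0.53 -0.06 -0.98; -0.3 0.64 -0.47 -0.06 -0.98; -0.3 0.69 -0.40 -0.06 -0.98; -0.3 0.73 -0.33 -0.06 -0.98; -0.3 0.76 -0.25 -0.06 -0.98; -0.3 0.78 -0.18 -0.06 -0.98; -0.3 0.79 -0.09 -0.06 -0.98; -0.3 0.80 -0.01 -0.06 -0.98; -0.3 0.79 0.07 -0.06 -0.98; -0.3 0.78 0.15 -0.06 -0.98; -0.3 0.76 0.23 -0.06 -0.98; -0.3 0.74 0.31 -0.06 -0.98
```

play_rows(commands="-0.3 -0.07 -0.79 -0.06 -0.98; -0.3 0.01 -0.8 -0.06 -0.98; -0.3 0.1 -0.79 -0.06 -0.98; -0.3 0.18 -0.78 -0.06 -0.98; -0.3 0.26 -0.76 -0.06 -0.98; -0.3 0.33 -0.73 -0.06 -0.98; -0.3 0.4 -0.69 -0.06 -0.98; -0.3 0.47 -0.64 -0.06 -0.98")

```text
time_s: 16.45
eef_pos: [0.4519, -0.1664, 0.116]
eef_rot: [[0.926, 0.378, -0.002], [0.378, -0.926, 0.001], [-0.001, -0.002, -1.0]]
wrist_force: [0.0, -0.6, -0.1]
finger_gap: 0.648
finger_force: 0.0
```

play_rows(commands="-0.3 0.53 -0.59 -0.06 -0.98; -0.3 0.59 -0.53 -0.06 -0.98; -0.3 0.64 -0.47 -0.06 -0.98; -0.3 0.69 -0.4 -0.06 -0.98; -0.3 0.73 -0.33 -0.06 -0.98; -0.3 0.76 -0.25 -0.06 -0.98; -0.3 0.78 -0.18 -0.06 -0.98; -0.3 0.79 -0.09 -0.06 -0.98")

```text
time_s: 17.12
eef_pos: [0.496, -0.0471, 0.1256]
eef_rot: [[0.355, 0.935, -0.002], [0.935, -0.355, 0.001], [0.0, -0.002, -1.0]]
wrist_force: [0.4, -0.2, 0.2]
finger_gap: 0.649
finger_force: 0.0
```

play_rows(commands="-0.3 0.8 -0.01 -0.06 -0.98; -0.3 0.79 0.07 -0.06 -0.98; -0.3 0.78 0.15 -0.06 -0.98; -0.3 0.76 0.23 -0.06 -0.98; -0.3 0.74 0.31 -0.06 -0.98; -0.3 0 0 0 0; -0.3 0 0 0 0")

```text
time_s: 17.7
eef_pos: [0.5236, 0.0275, 0.1317]
eef_rot: [[-0.145, 0.989, -0.002], [0.989, 0.145, 0.001], [0.001, -0.002, -1.0]]
wrist_force: [-1.6, -0.8, -0.2]
finger_gap: 0.643
finger_force: 0.0
```

```bash
python3 - <<'E'
from h import *
st();print(np.round(pose()[2]['q'],2));plan(B(-.0705,.08,.042),98,-.3,8)
E
```

```text
17.7 [0.5236 0.0275 0.1317] 98.3 F [-1.6 -0.8 -0.2] gap 0.643 ff 0.0
[ 0.61  0.46 -0.89  1.91  0.43  0.97 -0.33]
-0.3 -0.00 0.00 0.56 0.01; -0.3 -0.00 0.00 0.56 0.01; -0.3 -0.00 0.00 0.56 0.01; -0.3 -0.00 0.00 0.56 0.01; -0.3 -0.00 0.00 0.56 0.01; -0.3 -0.00 0.00 0.56 0.01; -0.3 -0.00 0.00 0.56 0.01; -0.3 -0.00 0.00 0.56 0.01
```

play_rows(commands="-0.3 0 0 0.6 0; -0.3 0 0 0.6 0; -0.3 0 0 0.6 0; -0.3 0 0 0.6 0; -0.3 0 0 0.6 0; -0.3 0 0 0.6 0; -0.3 0 0 0.6 0; -0.3 0 0 0.28 0")

```text
time_s: 18.37
eef_pos: [0.5231, 0.0266, 0.0409]
eef_rot: [[-0.145, 0.989, -0.002], [0.989, 0.145, 0.0], [0.0, -0.002, -1.0]]
wrist_force: [-0.8, 0.7, -0.1]
finger_gap: 0.649
finger_force: 0.0
```

play_rows(commands="1 0 0 0 0; 1 0 0 0 0; 1 0 0 0 0; 1 0 0 0 0; 1 0 0 0 0; 1 0 0 0 0; 1 0 0 0 0", squeeze=40)

```text
time_s: 18.95
eef_pos: [0.5249, 0.0269, 0.0437]
eef_rot: [[-0.145, 0.989, 0.001], [0.989, 0.145, 0.0], [-0.0, 0.001, -1.0]]
wrist_force: [-1.0, -0.6, 5.3]
finger_gap: 0.068
finger_force: 39.8
```

```bash
cat >> h.py <<'E'
from scipy.optimize import least_squares
from scipy.spatial.transform import Rotation as Ro
th=1.7
def lidp(y): return (75-150*np.cos(th),y,84+150*np.sin(th))
PTS={'scene':[(-75,110,0),(-75,-110,0),(75,110,0),(75,110,84),(-75,-110,84),lidp(110),lidp(-110)],
     'top':[(-75,-110,84),(75,110,84),(75,-110,84),lidp(110),lidp(-110),(-75,110,84)]}
def track():
    "LK from stored frame to now; stores state; box pose fit with both cameras"
    import pickle,os
    D=pickle.load(open('trk.pkl','rb')) if os.path.exists('trk.pkl') else None
    N={};obs=[]
    for n in('scene','top'):
        k=cap(n);M=np.array(PTS[n])/1000
        pr=np.float32([proj(k,B(*m)) for m in M])
        if D is None:D0=(np.load('ref_%s.npy'%n),pr,np.ones(len(pr),bool))
        else:D0=D[n]
        q,ok,err=cv2.calcOpticalFlowPyrLK(D0[0],k['bgr'],D0[1].reshape(-1,1,2),None,winSize=(13,13),maxLevel=2)
        b,ok2,_=cv2.calcOpticalFlowPyrLK(k['bgr'],D0[0],q,None,winSize=(13,13),maxLevel=2)
        fb=np.linalg.norm(b.reshape(-1,2)-D0[1],axis=1);good=D0[2]&(ok[:,0]>0)&(fb<.7)
        N[n]=(k['bgr'],q.reshape(-1,2),good)
        for i in range(len(M)):
            if good[i]:obs.append((k,M[i],q.reshape(-1,2)[i]))
    pickle.dump(N,open('trk.pkl','wb'))
    def res(v):
        R=Ro.from_rotvec(v[:3]).as_matrix();return np.concatenate([np.array(proj(k,R@m+v[3:]))-q for k,m,q in obs])
    r=least_squares(res,[0,0,a8,.605,-.0424,0],loss='soft_l1',x_scale=[.1,.1,.1,.02,.02,.02]);R=Ro.from_rotvec(r.x[:3]).as_matrix()
    u=R[2]  # world z in box axes
    rr=res(r.x).reshape(-1,2)
    print('n',len(obs),'scene',N['scene'][2].astype(int),'top',N['top'][2].astype(int),'res',np.linalg.norm(rr,axis=1).round(1))
    print('pitch(front up) %.1f  right-down roll %.1f yaw %.1f'%(np.degrees(np.arcsin(-u[0])),np.degrees(np.arcsin(u[1])),np.degrees(np.arctan2(R[1,0],R[0,0]))),'pos',r.x[3:].round(4))
    zs={n:round(float((R@(np.array(q)/1000)+r.x[3:])[2]*1000),1) for n,q in dict(FL=(-75,110,0),FR=(-75,-110,0),BL=(75,110,0),BR=(75,-110,0)).items()};print('bottom z mm',zs)
    return R,r.x[3:]
E
python3 -c "
from h import *
st();track()"
```

```text
18.95 [0.5249 0.0269 0.0437] 98.3 F [-1.  -0.6  5.3] gap 0.068 ff 39.8
n 10 scene [0 1 1 1 1 1 0] top [1 1 1 1 1 0] res [0.1 0.1 0.  0.  0.2 0.2 0.1 0.1 0.1 0.1]
pitch(front up) 0.1  right-down roll -0.1 yaw 7.9 pos [ 6.054e-01 -4.260e-02 -3.000e-04]
bottom z mm {'FL': -0.4, 'FR': 0.1, 'BL': -0.6, 'BR': -0.1}
```

The front wall is pinched (40 N) and the tracker works. I'll lift a little and see which way the box tips.

play_rows(commands="1 0 0 -0.3 0; 1 0 0 -0.3 0; 1 0 0 -0.3 0; 1 0 0 -0.3 0; 1 0 0 0 0")

```text
time_s: 19.47
eef_pos: [0.5254, 0.0271, 0.0686]
eef_rot: [[-0.145, 0.989, 0.002], [0.989, 0.145, 0.0], [-0.0, 0.002, -1.0]]
wrist_force: [-0.8, 0.4, 0.6]
finger_gap: -0.001
finger_force: 0.0
```

```bash
python3 -c "
from h import *
st();track()"
```

```text
19.47 [0.5254 0.0271 0.0686] 98.3 F [-0.8  0.4  0.6] gap -0.001 ff 0.0
n 7 scene [0 1 1 1 1 0 0] top [1 1 0 1 0 0] res [ 0.9  0.4  4.3  1.3  2.  29.   1. ]
pitch(front up) -2.5  right-down roll 4.0 yaw 15.3 pos [ 0.5866 -0.035   0.0076]
bottom z mm {'FL': 12.0, 'FR': -3.4, 'BL': 18.6, 'BR': 3.2}
```

The grip slipped off the rim because the overlap was too shallow. I'll open, go about 20 mm deeper and pinch harder.

play_rows(commands="-0.3 0 0 -0.5 0; -0.3 0 0 0 0; -0.3 0 0 0 0; -0.3 0 0 0 0; -0.3 0 0 0 0")

```text
time_s: 19.98
eef_pos: [0.5242, 0.0267, 0.0769]
eef_rot: [[-0.145, 0.989, -0.0], [0.989, 0.145, -0.0], [-0.0, -0.0, -1.0]]
wrist_force: [0.8, -0.2, 0.6]
finger_gap: 0.646
finger_force: 0.0
```

```bash
rm trk.pkl; python3 -c "
from h import *
st();R,t=track();g=R@np.array([-.0705,.08,.0]) + t;plan([g[0],g[1],.022],98,-.3,8)"
```

```text
19.98 [0.5242 0.0267 0.0769] 98.3 F [ 0.8 -0.2  0.6] gap 0.646 ff 0.0
n 6 scene [0 1 1 1 1 0 0] top [1 0 0 1 0 0] res [1.3 0.3 3.7 0.8 0.9 2.1]
pitch(front up) -2.0  right-down roll 4.8 yaw 15.8 pos [ 0.5835 -0.0304  0.0119]
bottom z mm {'FL': 18.5, 'FR': 0.1, 'BL': 23.7, 'BR': 5.3}
-0.3 0.03 -0.19 0.34 0.01; -0.3 0.03 -0.19 0.34 0.01; -0.3 0.03 -0.19 0.34 0.01; -0.3 0.03 -0.19 0.34 0.01; -0.3 0.03 -0.19 0.34 0.01; -0.3 0.03 -0.19 0.34 0.01; -0.3 0.03 -0.19 0.34 0.01; -0.3 0.03 -0.19 0.34 0.01
```

```bash
rm -f trk.pkl; python3 - <<'E'
from h import *
def shift(n,pts):
    k=cap(n);r=np.load('ref_%s.npy'%n)
    for m in pts:
        u,v=[int(round(x)) for x in proj(k,B(*(np.array(m)/1000)))]
        T=r[v-7:v+8,u-7:u+8];W=k['bgr'][v-22:v+23,u-22:u+23];M=cv2.matchTemplate(W,T,cv2.TM_CCOEFF_NORMED);_,mx,_,l=cv2.minMaxLoc(M)
        print(n,np.round(m),(u,v),round(mx,2),l[0]-15,l[1]-15)
shift('scene',PTS['scene']);shift('top',PTS['top'])
c=cap('top');hs=cv2.cvtColor(c['bgr'],cv2.COLOR_BGR2HSV)
for u in (225,235,285):print(u,[(r,int(hs[r,u,1]),int(hs[r,u,2])) for r in range(104,200,4)])
E
```

```text
scene [-75 110   0] (245, 229) 0.98 3 1
scene [ -75 -110    0] (293, 189) 1.0 1 1
scene [ 75 110   0] (205, 204) 0.92 3 4
scene [ 75 110  84] (204, 181) 0.92 2 2
scene [ -75 -110   84] (295, 167) 0.94 1 1
scene [ 94. 110. 233.] (195, 133) 0.9 10 5
scene [  94. -110.  233.] (251, 101) 0.68 0 -15
top [ -75 -110   84] (299, 187) 0.98 -1 2
top [ 75 110  84] (216, 144) 0.8 -4 2
top [  75 -110   84] (292, 136) 0.85 1 0
top [ 94. 110. 233.] (211, 124) 0.98 1 15
top [  94. -110.  233.] (297, 114) 0.96 -1 13
top [-75 110  84] (222, 196) 0.69 -14 14
225 [(104, 37, 172), (108, 40, 174), (112, 38, 175), (116, 34, 173), (120, 35, 176), (124, 32, 174), (128, 34, 172), (132, 38, 170), (136, 102, 162), (140, 141, 56), (144, 42, 116), (148, 44, 133), (152, 31, 171), (156, 20, 175), (160, 10, 174), (164, 9, 172), (168, 36, 162), (172, 32, 168), (176, 34, 166), (180, 34, 167), (184, 34, 166), (188, 36, 163), (192, 34, 157), (196, 38, 156)]
235 [(104, 35, 173), (108, 35, 173), (112, 35, 174), (116, 37, 173), (120, 37, 172), (124, 38, 176), (128, 42, 171), (132, 70, 171), (136, 119, 120), (140, 125, 61), (144, 43, 132), (148, 31, 172), (152, 32, 173), (156, 32, 174), (160, 27, 158), (164, 28, 172), (168, 32, 168), (172, 33, 160), (176, 36, 163), (180, 34, 165), (184, 35, 166), (188, 34, 166), (192, 38, 167), (196, 35, 166)]
285 [(104, 50, 172), (108, 47, 174), (112, 46, 172), (116, 43, 173), (120, 41, 174), (124, 37, 172), (128, 105, 155), (132, 120, 68), (136, 130, 59), (140, 108, 104), (144, 136, 60), (148, 117, 98), (152, 101, 167), (156, 104, 144), (160, 131, 134), (164, 126, 121), (168, 104, 171), (172, 104, 171), (176, 94, 173), (180, 103, 173), (184, 95, 174), (188, 92, 172), (192, 107, 95), (196, 48, 171)]
```

```bash
python3 - <<'E'
from h import *
for i in range(3):
    c=cap('top');st();hs=cv2.cvtColor(c['bgr'],cv2.COLOR_BGR2HSV)
    for u in (225,280):
        col=hs[100:150,u,1].astype(int);print(u,'lid edge row',100+int(np.argmax(col>75)))
s=cap('scene');cv2.imwrite('pics/last.png',np.hstack([cv2.resize(c['bgr'][95:215,190:320],(390,360),interpolation=2),cv2.resize(s['bgr'][95:240,175:315],(400,360),interpolation=2)]))
E
```

```text
20.28 [0.5242 0.0267 0.0769] 98.3 F [-0.7  0.1 -0.6] gap 0.645 ff 0.0
225 lid edge row 134
280 lid edge row 127
20.33 [0.5243 0.0267 0.0769] 98.3 F [ 0.2  0.4 -0.2] gap 0.649 ff 0.0
225 lid edge row 134
280 lid edge row 127
20.38 [0.5243 0.0267 0.0769] 98.3 F [-0.1  0.2  0.2] gap 0.65 ff 0.0
225 lid edge row 134
280 lid edge row 127
```

View pics/last.png

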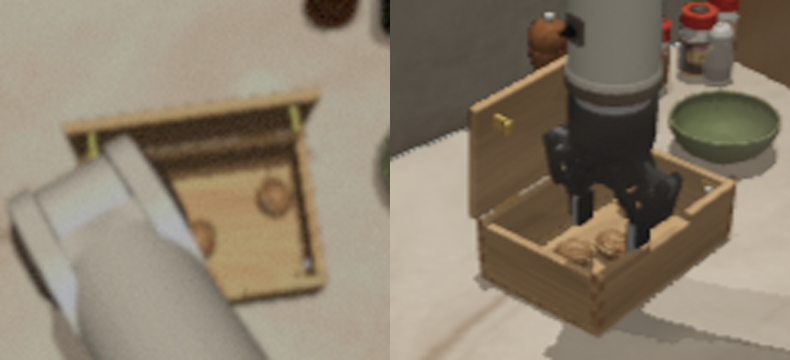

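The last view shows the box open and flat with two walnuts visible in the top crop at (203,237) and (273,196), plus the ones in the scene crop at (575,250) and (612,240). The lid stands static near upright, slightly forward of its stop, and the box has slid a few mm toward the robot. I'll fit its position again and regrip deeper; pitching the box back will also take the lid back.

```bash
python3 - <<'E'
from h import *
ks={n:cap(n) for n in('scene','top')}
ob=[('scene',(-75,110,0),3,1),('scene',(-75,-110,0),1,1),('scene',(75,110,0),3,4),('scene',(75,110,84),2,2),('scene',(-75,-110,84),1,1),('top',(-75,-110,84),-1,2),('top',(75,-110,84),1,0)]
def W(v,m):
    c,s=np.cos(v[2]),np.sin(v[2]);m=np.array(m)/1000;return [v[0]+c*m[0]-s*m[1],v[1]+s*m[0]+c*m[1],m[2]]
res=lambda v:np.concatenate([np.array(proj(ks[n],W(v,m)))-np.array(proj(ks[n],B(*(np.array(m)/1000))))-[a,b] for n,m,a,b in ob])
r=least_squares(res,[.605,-.0424,a8],loss='soft_l1',x_scale=[.01,.01,.1]);print(r.x[:2].round(4),np.degrees(r.x[2]).round(1),res(r.x).round(1))
g=W(r.x,(-70.5,80,0));print('grip',np.round(g,4));plan([g[0],g[1],.022],np.degrees(r.x[2])+90,-.3,8)
E
```

```text
[ 0.5975 -0.0421] 9.4 [-0.1  0.7  0.4 -0.4 -1.2 -1.9 -0.2  0.1  0.4 -0.4  1.4 -0.3 -1.9  1.8]
grip [0.5149 0.0254 0.    ]
-0.3 0.00 -0.06 0.34 -0.02; -0.3 0.00 -0.06 0.34 -0.02; -0.3 0.00 -0.06 0.34 -0.02; -0.3 0.00 -0.06 0.34 -0.02; -0.3 0.00 -0.06 0.34 -0.02; -0.3 0.00 -0.06 0.34 -0.02; -0.3 0.00 -0.06 0.34 -0.02; -0.3 0.00 -0.06 0.34 -0.02
```

play_rows(commands="-0.3 0 -0.12 0.2 0; -0.3 0 -0.12 0.4 0; -0.3 0 -0.12 0.4 0; -0.3 0 -0.12 0.4 0; -0.3 0 0 0.4 0; -0.3 0 0 0.4 0; -0.3 0 0 0.4 0; -0.3 0 0 0.15 0")

```text
time_s: 21.2
eef_pos: [0.514, 0.0253, 0.0205]
eef_rot: [[-0.145, 0.989, -0.002], [0.989, 0.145, 0.0], [0.0, -0.002, -1.0]]
wrist_force: [0.1, 0.2, -0.7]
finger_gap: 0.649
finger_force: 0.0
```

play_rows(commands="1 0 0 0 0; 1 0 0 0 0; 1 0 0 0 0; 1 0 0 0 0; 1 0 0 0 0; 1 0 0 0 0; 1 0 0 0 0", squeeze=60)

```text
time_s: 21.78
eef_pos: [0.5157, 0.0257, 0.0226]
eef_rot: [[-0.146, 0.989, 0.002], [0.989, 0.146, 0.0], [-0.0, 0.002, -1.0]]
wrist_force: [0.9, 1.5, 2.1]
finger_gap: 0.087
finger_force: 59.0
```

play_rows(commands="1 0 0 -0.3 0; 1 0 0 -0.3 0; 1 0 0 -0.3 0; 1 0 0 -0.3 0; 1 0 0 0 0")

```text
time_s: 22.2
eef_pos: [0.5147, 0.0251, 0.0468]
eef_rot: [[-0.144, 0.99, -0.0], [0.99, 0.144, -0.0], [-0.0, -0.0, -1.0]]
wrist_force: [0.2, 0.5, -7.2]
finger_gap: 0.091
finger_force: 58.7
```

```bash
cat >> h.py <<'E'
def shifts():
    for n in('scene','top'):
        k=cap(n);r=np.load('ref_%s.npy'%n);o=[]
        for m in PTS[n]:
            u,v=[int(round(x)) for x in proj(k,B(*(np.array(m)/1000)))]
            M=cv2.matchTemplate(k['bgr'][v-30:v+31,u-30:u+31],r[v-6:v+7,u-6:u+7],cv2.TM_CCOEFF_NORMED);_,mx,_,l=cv2.minMaxLoc(M);o.append(('%d,%d,%d'%tuple(m),round(mx,2),l[0]-24,l[1]-24))
        print(n,o)
E
python3 -c "
from h import *
st();shifts();print(pose()[2]['ft_torque'])"
```

```text
22.2 [0.5147 0.0251 0.0468] 98.3 F [ 0.2  0.5 -7.2] gap 0.091 ff 58.7
scene [('-75,110,0', 0.95, 2, 3), ('-75,-110,0', 0.98, 2, 2), ('75,110,0', 0.92, 4, 5), ('75,110,84', 0.92, 2, -5), ('-75,-110,84', 0.9, 3, 0), ('94,110,232', 0.89, 12, -5), ('94,-110,232', 0.8, 1, -3)]
top [('-75,-110,84', 0.97, -1, 4), ('75,110,84', 0.96, 0, 2), ('75,-110,84', 0.88, 0, 4), ('94,110,232', 0.97, 5, 10), ('94,-110,232', 0.94, 5, 12), ('-75,110,84', 0.71, -14, 14)]
[ 0.40189066  0.72915151 -0.06488095]
```

The grip holds now, carrying 7.2 N, and the box is rolling onto its right edge with the left side rising. I'll carry on to about 16° of roll, following the arc.

play_rows(commands="1 -0.1 0 -0.3 0; 1 -0.12 0 -0.3 0; 1 -0.12 0 -0.3 0; 1 -0.12 0 -0.3 0; 1 -0.12 0 -0.2 0; 1 0 0 0 0")

```text
time_s: 22.8
eef_pos: [0.5174, 0.013, 0.0751]
eef_rot: [[-0.144, 0.99, 0.002], [0.99, 0.144, -0.001], [-0.001, 0.002, -1.0]]
wrist_force: [0.2, 0.1, -7.9]
finger_gap: 0.094
finger_force: 58.6
```

```bash
python3 -c "
from h import *
st();shifts();print(np.round(pose()[2]['ft_torque'],2))"
```

```text
22.8 [0.5174 0.013  0.0751] 98.3 F [ 0.2  0.1 -7.9] gap 0.094 ff 58.6
scene [('-75,110,0', 0.97, 3, 2), ('-75,-110,0', 0.98, 1, 3), ('75,110,0', 0.92, 1, -12), ('75,110,84', 0.85, 5, -16), ('-75,-110,84', 0.93, 3, 0), ('94,110,232', 0.74, 20, -20), ('94,-110,232', 0.8, 2, -18)]
top [('-75,-110,84', 0.95, 1, 3), ('75,110,84', 0.82, 4, -1), ('75,-110,84', 0.82, 3, 6), ('94,110,232', 0.9, 8, 12), ('94,-110,232', 0.88, 17, 8), ('-75,110,84', 0.73, -10, 13)]
[0.3  0.54 0.04]
```

The box is rolled about 15° and hanging mostly from the grip. I'll ease the jaws open in tiny steps so the wall can tilt between the pads and the back can drop.

play_rows(commands="0.8 0 0 0 0; 0.8 0 0 0 0; 0.8 0 0 0 0")

```text
time_s: 23.15
eef_pos: [0.5169, 0.0138, 0.0741]
eef_rot: [[-0.145, 0.989, 0.001], [0.989, 0.145, -0.0], [-0.0, 0.001, -1.0]]
wrist_force: [1.0, -0.3, -6.8]
finger_gap: 0.102
finger_force: 24.8
```

```bash
python3 -c "
from h import *
st();print(np.round(pose()[2]['ft_torque'],2))"
```

```text
23.15 [0.5169 0.0138 0.0741] 98.3 F [ 1.  -0.3 -6.8] gap 0.102 ff 24.8
[-0.12  0.24 -0.07]
```

play_rows(commands="0.78 0 0.1 -0.2 0; 0.78 0 0.1 -0.2 0; 0.76 0 0.1 -0.2 0; 0.76 0 0 0 0")

```text
time_s: 23.48
eef_pos: [0.5239, 0.0151, 0.0873]
eef_rot: [[-0.145, 0.989, 0.002], [0.989, 0.145, 0.0], [-0.0, 0.002, -1.0]]
wrist_force: [0.2, -1.1, -5.1]
finger_gap: 0.121
finger_force: 14.7
```

```bash
python3 -c "
from h import *
st();print(np.round(pose()[2]['ft_torque'],2));shifts()"
```

```text
23.48 [0.5239 0.0151 0.0873] 98.3 F [ 0.2 -1.1 -5.1] gap 0.121 ff 14.7
[-0.13  0.41 -0.1 ]
scene [('-75,110,0', 0.97, 2, 2), ('-75,-110,0', 0.96, 1, 3), ('75,110,0', 0.91, 4, 7), ('75,110,84', 0.86, 2, -18), ('-75,-110,84', 0.8, 2, -2), ('94,110,232', 0.67, 9, -24), ('94,-110,232', 0.8, 0, -24)]
top [('-75,-110,84', 0.94, 1, 1), ('75,110,84', 0.87, 3, -4), ('75,-110,84', 0.86, 4, 2), ('94,110,232', 0.94, 15, -13), ('94,-110,232', 0.86, 13, -3), ('-75,110,84', 0.72, -11, 10)]
```

```bash
cat >> h.py <<'E'
def fit():
    p,y,s=pose();ob=[]
    use={'scene':[(75,110,84),(-75,-110,84)],'top':[(-75,-110,84),(75,110,84),(75,-110,84)]}
    for n in use:
        k=cap(n);r=np.load('ref_%s.npy'%n)
        for m in use[n]:
            P=np.array(proj(k,B(*(np.array(m)/1000))));u,v=P.round().astype(int)
            M=cv2.matchTemplate(k['bgr'][v-32:v+33,u-32:u+33],r[v-6:v+7,u-6:u+7],cv2.TM_CCOEFF_NORMED);_,mx,_,l=cv2.minMaxLoc(M)
            if mx>.78:ob.append((k,np.array(m)/1000,P+[l[0]-26,l[1]-26],n))
    C=np.array([(a,b,0) for a in(.075,-.075) for b in(.11,-.11)])
    def res(v):
        R=Ro.from_euler('zyx',v[:3]).as_matrix();w=lambda m:R@m+v[3:]
        o=[np.array(proj(k,w(m)))-q for k,m,q,_ in ob]
        o.append((w(np.array([-.0705,.08,.084]))-p-[0,0,.061])/.004);o.append([(C@R.T+v[3:])[:,2].min()/.001]);return np.concatenate(o)
    r=least_squares(res,[.16,.1,-.2,.6,-.042,.03],loss='soft_l1',x_scale=[.1,.1,.1,.02,.02,.02]);R=Ro.from_euler('zyx',r.x[:3]).as_matrix();u=R[2]
    print('used',[(o[3],(o[1]*1000).round().tolist()) for o in ob],'res',res(r.x).round(1))
    print('front-up %.1f right-down %.1f yaw %.1f'%(np.degrees(np.arcsin(-u[0])),np.degrees(np.arcsin(u[1])),np.degrees(r.x[0])),'signs raw',u.round(2),'corner z BL FL.. ',((C@R.T+r.x[3:])[:,2]*1000).round(0),'order BL BR FL FR','BR xy',(R@C[1]+r.x[3:]).round(3))
E
python3 -c "
from h import *
fit()"
```

```text
used [('scene', [75.0, 110.0, 84.0]), ('scene', [-75.0, -110.0, 84.0]), ('top', [-75.0, -110.0, 84.0]), ('top', [75.0, 110.0, 84.0]), ('top', [75.0, -110.0, 84.0])] res [-0.2 -0.5  0.4 -0.3  0.6 -0.4 -0.  -0.2 -6.2  7.3  0.3 -0.2 -2.1  0.1]
front-up 3.5 right-down 15.0 yaw 7.3 signs raw [-0.06  0.26  0.96] corner z BL FL..  [57.  0. 66.  9.] order BL BR FL FR BR xy [ 0.684 -0.126  0.   ]
```

The fit is consistent: front up 3.5°, right side down 15°, resting on the back-right corner only. I'll keep lifting while letting the pitch grow.

play_rows(commands="0.74 0 0.1 -0.2 0; 0.73 0 0.1 -0.2 0; 0.71 0 0.1 -0.2 0; 0.71 0 0 0 0; 0.71 0 0 0 0")

```text
time_s: 24.1
eef_pos: [0.5295, 0.0158, 0.0989]
eef_rot: [[-0.145, 0.989, 0.002], [0.989, 0.145, 0.0], [-0.0, 0.002, -1.0]]
wrist_force: [-0.7, -0.3, -0.6]
finger_gap: 0.144
finger_force: 0.0
```

```bash
python3 -c "
from h import *
st();print(np.round(pose()[2]['ft_torque'],2));fit()"
```

```text
24.1 [0.5295 0.0158 0.0989] 98.3 F [-0.7 -0.3 -0.6] gap 0.144 ff 0.0
[ 0.02  0.02 -0.03]
used [('scene', [75.0, 110.0, 84.0]), ('top', [-75.0, -110.0, 84.0]), ('top', [75.0, 110.0, 84.0]), ('top', [75.0, -110.0, 84.0])] res [-0.1 -2.   0.6 -4.4  0.2  0.6 -0.4  3.5 -0.2 10.2 -2.4  0. ]
front-up 25.6 right-down 3.5 yaw 3.9 signs raw [-0.43  0.06  0.9 ] corner z BL FL..  [14.  0. 78. 65.] order BL BR FL FR BR xy [ 0.635 -0.118  0.   ]
```

The box has slipped out of the eased jaws (force 0). I'll open, clear the rim and find the box again. On the next try I'll use a light force-limited grip instead of an opened gap.

play_rows(commands="-0.3 0 0 -0.3 0; -0.3 0 0 -0.3 0; -0.3 0 0 0 0; -0.3 0 0 0 0")

```text
time_s: 24.53
eef_pos: [0.5289, 0.0156, 0.1106]
eef_rot: [[-0.145, 0.989, 0.001], [0.989, 0.145, -0.0], [-0.0, 0.001, -1.0]]
wrist_force: [0.1, 0.7, 0.2]
finger_gap: 0.643
finger_force: 0.0
```

```bash
cat >> h.py <<'E'
def flat():
    ks={};ob=[]
    P_={'scene':[(-75,110,0),(-75,-110,0),(75,110,0),(75,110,84),(-75,-110,84)],'top':[(-75,-110,84),(75,-110,84),(75,110,84)]}
    for n in P_:
        k=cap(n);r=np.load('ref_%s.npy'%n)
        for m in P_[n]:
            P=np.array(proj(k,B(*(np.array(m)/1000))));u,v=P.round().astype(int)
            M=cv2.matchTemplate(k['bgr'][v-26:v+27,u-26:u+27],r[v-7:v+8,u-7:u+8],cv2.TM_CCOEFF_NORMED);_,mx,_,l=cv2.minMaxLoc(M)
            if mx>.8:ob.append((k,np.array(m)/1000,P+[l[0]-19,l[1]-19]))
    def W(v,m):
        c,s=np.cos(v[2]),np.sin(v[2]);return [v[0]+c*m[0]-s*m[1],v[1]+s*m[0]+c*m[1],m[2]]
    res=lambda v:np.concatenate([np.array(proj(k,W(v,m)))-q for k,m,q in ob])
    r=least_squares(res,[.6,-.0424,a8],loss='soft_l1',f_scale=.7,x_scale=[.01,.01,.1]);print('flat box',r.x[:2].round(4),np.degrees(r.x[2]).round(1),res(r.x).reshape(-1,2).round(1).tolist())
    return r.x,W
E
python3 - <<'E'
from h import *
st();v,W=flat();shifts()
g=W(v,(-.0705,.08,0));plan([g[0],g[1],.019],np.degrees(v[2])+90,-.3,8)
E
```

```text
24.53 [0.5289 0.0156 0.1106] 98.3 F [0.1 0.7 0.2] gap 0.643 ff 0.0
flat box [ 0.5931 -0.0174] 6.4 [[-12.6, -9.3], [0.4, -0.6], [0.2, 0.2], [0.0, 0.1], [-0.5, 0.1], [-0.9, -0.2], [3.8, 12.7]]
scene [('-75,110,0', 0.89, -5, 5), ('-75,-110,0', 0.99, -3, 7), ('75,110,0', 0.98, -5, 5), ('75,110,84', 0.97, -5, 5), ('-75,-110,84', 0.74, -2, 1), ('94,110,232', 0.96, -5, 4), ('94,-110,232', 0.57, -16, -2)]
top [('-75,-110,84', 0.97, -9, 5), ('75,110,84', 0.9, -12, -10), ('75,-110,84', 0.99, -7, 5), ('94,110,232', 0.99, -8, 2), ('94,-110,232', 0.99, -8, 5), ('-75,110,84', 0.71, -10, 12)]
-0.3 0.25 -0.05 0.57 0.04; -0.3 0.25 -0.05 0.57 0.04; -0.3 0.25 -0.05 0.57 0.04; -0.3 0.25 -0.06 0.57 0.04; -0.3 0.25 -0.06 0.57 0.04; -0.3 0.25 -0.06 0.57 0.04; -0.3 0.25 -0.06 0.57 0.04; -0.3 0.25 -0.06 0.57 0.04
```

The box is flat at (0.593,−0.017), yaw 6.4°, with the lid back at its stop. I'll regrip.

play_rows(commands="-0.3 0.25 -0.05 0.2 0.04; -0.3 0.25 -0.05 0.4 0.04; -0.3 0.25 -0.05 0.6 0.04; -0.3 0.25 -0.06 0.6 0.04; -0.3 0.25 -0.06 0.7 0.04; -0.3 0.25 -0.06 0.7 0.04; -0.3 0.25 -0.06 0.7 0.04; -0.3 0.25 -0.06 0.6 0.04")

```text
time_s: 25.4
eef_pos: [0.513, 0.055, 0.0183]
eef_rot: [[-0.112, 0.994, -0.002], [0.994, 0.112, 0.0], [0.001, -0.002, -1.0]]
wrist_force: [0.2, -0.1, 0.2]
finger_gap: 0.652
finger_force: 0.0
```

play_rows(commands="-0.3 0 0 0.05 0; 1 0 0 0 0; 1 0 0 0 0; 1 0 0 0 0; 1 0 0 0 0; 1 0 0 0 0; 1 0 0 0 0; 1 0 0 0 0", squeeze=60)

```text
time_s: 26.07
eef_pos: [0.515, 0.0538, 0.0199]
eef_rot: [[-0.111, 0.994, 0.002], [0.994, 0.111, -0.0], [-0.001, 0.001, -1.0]]
wrist_force: [-0.4, -0.8, 6.0]
finger_gap: 0.089
finger_force: 59.7
```

play_rows(commands="1 -0.05 0 -0.3 0; 1 -0.05 0 -0.4 0; 1 -0.1 0 -0.4 0; 1 -0.12 0 -0.4 0; 1 -0.12 0 -0.4 0; 1 -0.12 0 -0.4 0; 1 -0.12 0 -0.4 0; 1 0 0 0 0")

```text
time_s: 26.73
eef_pos: [0.5169, 0.0399, 0.0747]
eef_rot: [[-0.11, 0.994, 0.002], [0.994, 0.11, -0.0], [-0.001, 0.002, -1.0]]
wrist_force: [0.1, 0.9, -7.3]
finger_gap: 0.089
finger_force: 58.6
```

```bash
python3 -c "
from h import *
st();print(np.round(pose()[2]['ft_torque'],2));fit()"
```

```text
26.73 [0.5169 0.0399 0.0747] 96.3 F [ 0.1  0.9 -7.3] gap 0.089 ff 58.6
[0.44 0.64 0.08]
used [('scene', [75.0, 110.0, 84.0]), ('scene', [-75.0, -110.0, 84.0]), ('top', [-75.0, -110.0, 84.0]), ('top', [75.0, 110.0, 84.0]), ('top', [75.0, -110.0, 84.0])] res [  0.3   0.2   1.6   0.7   3.7  -0.6 -14.6 -12.7  -2.7   3.7   1.8  -0.9
  -0.3   0.2]
front-up 4.1 right-down 12.7 yaw 3.8 signs raw [-0.07  0.22  0.97] corner z BL FL..  [49.  0. 60. 11.] order BL BR FL FR BR xy [ 0.674 -0.118  0.   ]
```

play_rows(commands="0.81 0 0 0 0; 0.8 0 0 0 0; 1 0 0 0 0; 1 0 0 0 0", squeeze=26)

```text
time_s: 27.17
eef_pos: [0.516, 0.0405, 0.073]
eef_rot: [[-0.112, 0.994, 0.0], [0.994, 0.112, -0.0], [-0.0, 0.0, -1.0]]
wrist_force: [1.0, -0.3, -6.6]
finger_gap: 0.099
finger_force: 25.3
```

play_rows(commands="1 0 0.1 -0.2 0; 1 0 0.1 -0.2 0; 1 0 0.1 -0.2 0; 1 0 0 0 0")

```text
time_s: 27.5
eef_pos: [0.5226, 0.0414, 0.0859]
eef_rot: [[-0.111, 0.994, 0.001], [0.994, 0.111, 0.0], [0.0, 0.001, -1.0]]
wrist_force: [-0.1, 0.0, -6.8]
finger_gap: 0.101
finger_force: 32.3
```

```bash
python3 -c "
from h import *
st();print(np.round(pose()[2]['ft_torque'],2));fit()"
```

```text
27.5 [0.5226 0.0414 0.0859] 96.4 F [-0.1  0.  -6.8] gap 0.101 ff 32.3
[ 0.13  0.7  -0.14]
used [('scene', [75.0, 110.0, 84.0]), ('scene', [-75.0, -110.0, 84.0]), ('top', [-75.0, -110.0, 84.0]), ('top', [75.0, 110.0, 84.0]), ('top', [75.0, -110.0, 84.0])] res [  0.2   0.2   2.1   0.9   4.6  -0.6 -15.3 -13.9  -3.4   4.8   1.7  -1.3
  -0.5   0.3]
front-up 4.2 right-down 16.5 yaw 3.0 signs raw [-0.07  0.28  0.96] corner z BL FL..  [63.  0. 74. 11.] order BL BR FL FR BR xy [ 0.677 -0.111  0.   ]
```

The jaws hold position rather than yield, and last time I opened them faster than I lifted. Now I'll lift first, so the pads stay loaded, and open only slightly.

play_rows(commands="0.8 0 0.1 -0.15 0; 0.79 0 0.1 -0.15 0; 0.785 0 0.1 -0.15 0; 0.785 0 0 0 0", squeeze=60)

```text
time_s: 27.93
eef_pos: [0.5287, 0.0421, 0.0948]
eef_rot: [[-0.111, 0.994, 0.001], [0.994, 0.111, 0.0], [0.0, 0.002, -1.0]]
wrist_force: [0.1, -1.8, -6.4]
finger_gap: 0.108
finger_force: 23.7
```

```bash
python3 -c "
from h import *
st();print(np.round(pose()[2]['ft_torque'],2));fit()"
```

```text
27.93 [0.5287 0.0421 0.0948] 96.4 F [ 0.1 -1.8 -6.4] gap 0.108 ff 23.7
[-0.03  0.53 -0.08]
used [('scene', [75.0, 110.0, 84.0]), ('scene', [-75.0, -110.0, 84.0]), ('top', [-75.0, -110.0, 84.0]), ('top', [75.0, 110.0, 84.0]), ('top', [75.0, -110.0, 84.0])] res [  0.2   0.    1.7   0.6   3.1  -0.5 -17.9 -13.6  -6.7   6.1   1.1  -1.
  -0.9   0.2]
front-up 4.6 right-down 18.8 yaw 3.6 signs raw [-0.08  0.32  0.94] corner z BL FL..  [71.  0. 83. 12.] order BL BR FL FR BR xy [ 0.68  -0.101  0.   ]
```

play_rows(commands="0.775 0 0.05 -0.1 0; 0.77 0 0.05 -0.1 0; 0.765 0 0.05 -0.1 0; 0.76 0 0.05 -0.1 0; 0.76 0 0 0 0")

```text
time_s: 28.45
eef_pos: [0.5322, 0.0425, 0.1025]
eef_rot: [[-0.111, 0.994, 0.001], [0.994, 0.111, 0.0], [0.0, 0.001, -1.0]]
wrist_force: [0.5, 0.0, -5.6]
finger_gap: 0.12
finger_force: 18.1
```

```bash
python3 -c "
from h import *
st();print(np.round(pose()[2]['ft_torque'],2));fit()"
```

```text
28.45 [0.5322 0.0425 0.1025] 96.4 F [ 0.5  0.  -5.6] gap 0.12 ff 18.1
[ 0.02  0.48 -0.07]
used [('scene', [75.0, 110.0, 84.0]), ('scene', [-75.0, -110.0, 84.0]), ('top', [-75.0, -110.0, 84.0]), ('top', [75.0, 110.0, 84.0]), ('top', [75.0, -110.0, 84.0])] res [  0.2  -0.1   1.5   0.4   2.3  -0.4 -20.8 -15.5  -8.    8.4   0.7  -0.8
  -1.7   0.2]
front-up 5.1 right-down 20.1 yaw 3.8 signs raw [-0.09  0.34  0.94] corner z BL FL..  [76.  0. 89. 14.] order BL BR FL FR BR xy [ 0.682 -0.096  0.   ]
```

```bash
cat >> h.py <<'E'
def nuts(R,t,show=True):
    "walnut candidates: textured brown blobs inside the floor outline, as box coordinates"
    for n in('top','scene'):
        k=cap(n);im=k['bgr'];hs=cv2.cvtColor(im,cv2.COLOR_BGR2HSV)
        poly=np.int32([proj(k,R@np.array(m)+t) for m in((.066,.101,.02),(.066,-.101,.02),(-.066,-.101,.02),(-.066,.101,.02))])
        M=np.zeros(im.shape[:2],np.uint8);cv2.fillPoly(M,[poly],255)
        g=cv2.GaussianBlur(im[...,2].astype(np.float32),(0,0),1)-cv2.GaussianBlur(im[...,0].astype(np.float32),(0,0),1)
        m=((hs[...,2]>95)&(hs[...,2]<160)&(hs[...,1]>105)).astype(np.uint8)*255&M
        m=cv2.morphologyEx(m,cv2.MORPH_OPEN,np.ones((3,3)));nn,l,s,c=cv2.connectedComponentsWithStats(m)
        for i in range(1,nn):
            if s[i,4]>=20:
                o,d=ray(k,*c[i]);o2=R.T@(o-t);d2=R.T@d;q=o2+d2*(.025-o2[2])/d2[2];mm=l==i
                print(n,'px',c[i].round(),'area',s[i,4],'box xy mm',(q[:2]*1000).round(),'V/S/H',[int(np.median(hs[...,j][mm])) for j in(2,1,0)])
E
python3 - <<'E'
from h import *
R=Ro.from_euler('zyx',np.radians([3.8,5.1,20.1])).as_matrix()
# check signs: front-up => -R[2,0]>0 ; right-down => R[2,1]>0
print(R[2].round(2));p,y,s=pose();t=p+[0,0,.061]-R@np.array([-.0705,.08,.084]);print(t.round(3))
nuts(R,t)
E
```

```text
[-0.06  0.35  0.94]
[0.6   0.003 0.052]
top px [265. 163.] area 606 box xy mm [ 15. -64.] V/S/H [131, 121, 15]
scene px [238. 185.] area 1101 box xy mm [-10.  25.] V/S/H [110, 112, 16]
```

```bash
cat >> h.py <<'E'
def grid(R,t,n='top',z=.022):
    k=cap(n);hs=cv2.cvtColor(k['bgr'],cv2.COLOR_BGR2HSV)
    print(n,'rows x back->front, cols y left->right  V/S')
    print('      ',' '.join('%7d'%y for y in range(98,-103,-14)))
    for x in range(64,-66,-10):
        o=[]
        for y in range(98,-103,-14):
            u,v=np.round(proj(k,R@np.array([x/1000,y/1000,z])+t)).astype(int);o.append('%3d/%3d'%(hs[v,u,2],hs[v,u,1]))
        print('%5d '%x,' '.join(o))
E
python3 - <<'E'
from h import *
R=Ro.from_euler('zyx',np.radians([3.8,5.1,20.1])).as_matrix();p,y,s=pose();t=p+[0,0,.061]-R@np.array([-.0705,.08,.084])
grid(R,t)
E
```

```text
top rows x back->front, cols y left->right  V/S
            98      84      70      56      42      28      14       0     -14     -28     -42     -56     -70     -84     -98
   64  159/ 35 172/ 33 150/ 31 176/ 32 175/ 29  78/ 69  71/122  80/118  77/106  77/126  75/133  87/144  83/120  78/134  93/132
   54  174/ 32 177/ 23 158/ 23 166/ 31 175/ 31 133/ 40  99/106 151/120 148/117 145/114 135/132 132/137 148/115 132/116 109/115
   44  174/ 22 175/ 15 175/  9 157/ 31 175/ 31 173/ 31  86/ 89 174/104 174/107 128/118 157/117 136/133 148/119 130/120 105/126
   34  175/ 15 176/  6 175/  0 154/ 22 173/ 31 172/ 24 114/ 22 142/108 164/109 137/121 135/127 122/130 136/131 140/135 107/131
   24  177/  6 175/  1 172/ 31 177/ 27 169/ 21 177/ 16 163/  9 137/119 157/114 142/115 132/112 134/118 144/129 147/127 102/118
   14  175/ 15 167/ 31 173/ 32 175/ 31 164/ 28 177/  9 179/  3 113/ 93 160/113 158/113 160/112 149/116 127/139 122/130 107/114
    4  169/ 32 167/ 35 171/ 34 166/ 32 158/ 31 175/  1 179/  6 154/ 26 167/111 165/113 166/109 167/110 109/126 149/108 106/115
   -6  170/ 32 169/ 32 171/ 34 168/ 35 160/ 33 156/ 23 176/  4 173/  3 164/109 166/108 164/114 163/110 164/112 163/111 108/120
  -16  170/ 33 171/ 36 171/ 33 168/ 32 163/ 31 159/ 35 143/ 37 155/ 20 168/ 93 170/108 168/112 169/110 168/108 165/107 104/135
  -26  165/ 36 172/ 31 172/ 33 169/ 35 165/ 36 161/ 35 149/ 36 130/ 35 155/ 58 172/108 170/114 168/112 156/114 129/128 106/123
  -36  166/ 32 171/ 36 172/ 33 170/ 32 166/ 32 162/ 38 154/ 33 141/ 36 119/ 36 163/108 169/110 167/111 134/126 153/120 106/130
  -46  166/ 35 169/ 35 171/ 31 169/ 32 170/ 32 164/ 34 160/ 35 147/ 38 123/ 39 141/110 165/113 166/109 139/127 157/114  99/129
  -56  160/ 37 167/ 34 169/ 33 172/ 33 173/ 32 165/ 36 160/ 35 155/ 38 132/ 37 132/ 89 157/112 161/109 160/116 157/114 156/118
```

Sampled in box coordinates, the floor reads V≈165 and the walnuts are darker. They are at roughly (30,−45), (25,−75) and (−36,−75), all gone right, but they need more pitch to run back. I'll continue easing the jaws slowly.

play_rows(commands="0.755 0 0.05 -0.05 0; 0.75 0 0.05 -0.05 0; 0.745 0 0.05 -0.05 0; 0.74 0 0.05 -0.05 0; 0.74 0 0 0 0")

```text
time_s: 29.12
eef_pos: [0.5362, 0.0427, 0.1063]
eef_rot: [[-0.111, 0.994, 0.001], [0.994, 0.111, 0.0], [-0.0, 0.001, -1.0]]
wrist_force: [0.8, -2.2, -7.0]
finger_gap: 0.128
finger_force: 12.8
```

```bash
python3 -c "
from h import *
st();print(np.round(pose()[2]['ft_torque'],2));fit()"
```

```text
29.12 [0.5362 0.0427 0.1063] 96.4 F [ 0.8 -2.2 -7. ] gap 0.128 ff 12.8
[-0.2   0.26 -0.1 ]
used [('scene', [75.0, 110.0, 84.0]), ('scene', [-75.0, -110.0, 84.0]), ('top', [-75.0, -110.0, 84.0]), ('top', [75.0, 110.0, 84.0]), ('top', [75.0, -110.0, 84.0])] res [  0.2  -0.1   1.8   0.4   2.2  -0.5 -21.8 -16.2  -9.1   9.6   0.7  -0.8
  -1.8   0.2]
front-up 6.1 right-down 20.4 yaw 3.3 signs raw [-0.11  0.35  0.93] corner z BL FL..  [77.  0. 93. 16.] order BL BR FL FR BR xy [ 0.683 -0.095  0.   ]
```

The grip is getting marginal (12.8 N). A shallower overlap gives more tilt per mm of jaw gap and a firmer wedge. So I'll tighten, set the box down, regrip about 12 mm higher and repeat.

play_rows(commands="1 0 0 0 0; 1 0 0 0 0; 1 0 -0.15 0.3 0; 1 0 -0.15 0.4 0; 1 0 -0.15 0.4 0; 1 0.1 -0.15 0.4 0; 1 0.1 -0.15 0.4 0; 1 0.1 -0.15 0.4 0", squeeze=60)

```text
time_s: 29.88
eef_pos: [0.5215, 0.0515, 0.0625]
eef_rot: [[-0.118, 0.993, 0.01], [0.993, 0.118, 0.004], [0.003, 0.01, -1.0]]
wrist_force: [2.1, 6.7, 2.0]
finger_gap: 0.09
finger_force: 63.1
```

play_rows(commands="1 0.1 -0.1 0.4 0; 1 0.1 0 0.4 0; 1 0.1 0 0.4 0; 1 0.1 0 0.4 0; 1 0 0 0.35 0; 1 0 0 0.25 0; 1 0 0 0 0")

```text
time_s: 30.47
eef_pos: [0.5164, 0.0585, 0.0217]
eef_rot: [[-0.117, 0.993, 0.005], [0.993, 0.117, -0.001], [-0.002, 0.005, -1.0]]
wrist_force: [-17.5, 1.5, 50.5]
finger_gap: 0.094
finger_force: 67.2
```

```bash
python3 -c "
from h import *
st();print(np.round(pose()[2]['ft_torque'],2));fit()"
```

```text
30.47 [0.5164 0.0585 0.0217] 96.7 F [-17.5   1.5  50.5] gap 0.094 ff 67.2
[0.15 3.7  0.6 ]
used [('scene', [75.0, 110.0, 84.0]), ('top', [-75.0, -110.0, 84.0]), ('top', [75.0, 110.0, 84.0]), ('top', [75.0, -110.0, 84.0])] res [-0.  -0.2 -0.3  0.1  0.3  0.6  0.6 -1.  -0.4  1.1  0.9 -0.2]
front-up 0.0 right-down -5.7 yaw 7.1 signs raw [-0.  -0.1  1. ] corner z BL FL..  [-0. 22. -0. 22.] order BL BR FL FR BR xy [ 0.684 -0.115  0.022]
```

Touchdown is pressing hard at 50 N, so I'll release straight away and rise 12 mm.

play_rows(commands="1 0 0 -0.2 0; -0.3 0 0 -0.1 0; -0.3 0 0 0 0; -0.3 0 0 -0.15 0; -0.3 0 0 0 0")

```text
time_s: 30.98
eef_pos: [0.5146, 0.0541, 0.0251]
eef_rot: [[-0.111, 0.994, 0.0], [0.994, 0.111, -0.0], [-0.0, 0.0, -1.0]]
wrist_force: [0.1, -0.0, -0.6]
finger_gap: 0.639
finger_force: 0.0
```

```bash
python3 - <<'E'
from h import *
st();v,W=flat();shifts()
g=W(v,(-.0705,.083,0));plan([g[0],g[1],.032],np.degrees(v[2])+90,-.3,3)
c,s=np.cos(v[2]),np.sin(v[2]);grid(np.array([[c,-s,0],[s,c,0],[0,0,1]]),np.array([v[0],v[1],0]))
E
```

```text
30.98 [0.5146 0.0541 0.0251] 96.4 F [ 0.1 -0.  -0.6] gap 0.639 ff 0.0
flat box [ 0.5958 -0.01  ] 7.5 [[-0.4, 0.5], [-0.3, 0.5], [-0.3, -0.6], [0.4, 0.3], [0.3, -0.7], [-0.0, 0.2], [0.8, 0.5]]
scene [('-75,110,0', 0.98, -7, 7), ('-75,-110,0', 0.98, -5, 6), ('75,110,0', 0.98, -7, 7), ('75,110,84', 0.97, -8, 6), ('-75,-110,84', 0.75, -5, 1), ('94,110,232', 0.93, -9, 6), ('94,-110,232', 0.81, -9, 11)]
top [('-75,-110,84', 0.97, -12, 4), ('75,110,84', 0.98, -12, 2), ('75,-110,84', 0.98, -11, 3), ('94,110,232', 0.99, -13, 3), ('94,-110,232', 0.99, -13, 4), ('-75,110,84', 0.67, -19, 21)]
-0.3 0.15 0.03 -0.12 -0.06; -0.3 0.15 0.03 -0.12 -0.06; -0.3 0.15 0.03 -0.12 -0.06
top rows x back->front, cols y left->right  V/S
            98      84      70      56      42      28      14       0     -14     -28     -42     -56     -70     -84     -98
   64  155/ 33 166/ 34  91/ 67  75/150  95/123  81/120 102/120  86/127 105/124  81/113  91/115  82/124 103/119  79/119  71/126
   54  134/ 38 167/ 35 158/ 39 137/110 170/104 172/107 170/104 170/101 174/ 98 164/109 135/128 145/128 155/109 171/101  99/113

[... 696 characters left out ...]
6 173/ 96 175/ 96 174/ 97 174/100 173/ 99 174/101 174/101 112/114
  -16  158/ 32 158/ 34 152/ 34 143/ 32 142/ 20 173/  3 174/ 97 175/ 96 174/ 94 175/ 95 176/ 94 174/100 175/ 98 176/101 128/110
  -26  161/ 35 160/ 33 155/ 35 149/ 34 136/ 36 130/ 27 168/ 80 175/ 95 174/ 94 175/ 96 173/ 97 175/ 96 155/100 137/127  96/114
  -36  161/ 33 160/ 32 157/ 32 150/ 36 143/ 36 128/ 38 157/ 70 175/ 98 176/ 94 172/101 173/ 97 175/ 98 124/144 154/114  96/141
  -46  161/ 33 160/ 32 160/ 32 155/ 36 150/ 36 137/ 37 114/ 42 169/110 177/ 97 174/101 174/103 174/100 124/121 142/131 135/ 36
  -56  158/ 32 162/ 35 160/ 33 159/ 35 150/ 37 145/ 35 126/ 32 131/ 90 175/ 96 175/ 92 175/ 96 174/100 124/101 137/119  97/118
```

Clean refit: box at (0.596,−0.010), yaw 7.5°, lid at its stop. The walnuts are at about (38,−48), (28,−74) and (−42,−77) mm. I'll grip with about 11 mm overlap.

play_rows(commands="-0.3 0.15 0.03 -0.13 -0.06; -0.3 0.15 0.03 -0.13 -0.06; -0.3 0.15 0.03 -0.13 -0.06; 1 0 0 0 0; 1 0 0 0 0; 1 0 0 0 0; 1 0 0 0 0; 1 0 0 0 0", squeeze=60)

```text
time_s: 31.9
eef_pos: [0.515, 0.0634, 0.0329]
eef_rot: [[-0.13, 0.991, 0.0], [0.991, 0.13, -0.0], [-0.0, 0.0, -1.0]]
wrist_force: [-0.2, -0.1, 2.5]
finger_gap: 0.08
finger_force: 59.7
```

play_rows(commands="1 0 0 0 0; 1 0 0 0 0; 1 -0.03 0 -0.2 0; 1 -0.05 0 -0.3 0; 1 -0.1 0 -0.3 0; 1 -0.12 0 -0.3 0; 1 -0.12 0 -0.3 0; 1 0 0 0 0")

```text
time_s: 32.57
eef_pos: [0.5163, 0.0547, 0.0618]
eef_rot: [[-0.129, 0.992, 0.001], [0.992, 0.129, -0.0], [-0.0, 0.001, -1.0]]
wrist_force: [-0.9, 1.8, -6.6]
finger_gap: 0.086
finger_force: 63.5
```

```bash
python3 -c "
from h import *
st();print(np.round(pose()[2]['ft_torque'],2))"
```

```text
32.57 [0.5163 0.0547 0.0618] 97.4 F [-0.9  1.8 -6.6] gap 0.086 ff 63.5
[0.46 0.59 0.16]
```

play_rows(commands="1 -0.1 0 -0.3 0; 1 -0.1 0 -0.3 0; 1 -0.1 0 -0.3 0; 1 -0.1 0 -0.2 0; 0.825 0 0.05 -0.1 0; 0.82 0 0.05 -0.1 0; 0.815 0 0.05 -0.1 0; 0.815 0 0 0 0")

```text
time_s: 33.23
eef_pos: [0.5205, 0.0477, 0.0892]
eef_rot: [[-0.13, 0.992, 0.0], [0.992, 0.13, -0.0], [-0.0, 0.0, -1.0]]
wrist_force: [0.5, 0.6, -7.5]
finger_gap: 0.096
finger_force: 53.3
```

```bash
sed -i 's/def fit():/def fit(dz=.051,gy=.083):/; s/w(np.array(\[-.0705,.08,.084\]))-p-\[0,0,.061\]/w(np.array([-.0705,gy,.084]))-p-[0,0,dz]/' h.py; python3 -c "
from h import *
st();print(np.round(pose()[2]['ft_torque'],2));fit()"
```

```text
33.23 [0.5205 0.0477 0.0892] 97.5 F [ 0.5  0.6 -7.5] gap 0.096 ff 53.3
[ 0.12  0.57 -0.06]
used [('scene', [75.0, 110.0, 84.0]), ('top', [-75.0, -110.0, 84.0]), ('top', [75.0, 110.0, 84.0]), ('top', [75.0, -110.0, 84.0])] res [ 0.3 -0.1  0.3 -0.1 -0.3 -0.  -0.   0.2  0.2  0.4 -0.2 -0. ]
front-up 11.2 right-down 8.9 yaw 7.0 signs raw [-0.19  0.16  0.97] corner z BL FL..  [34. -0. 63. 29.] order BL BR FL FR BR xy [ 0.667 -0.107 -0.   ]
```

Much better: front up 11.2°, right down 8.9°, with 53 N in the pads and tiny residuals. I'll lift further.

play_rows(commands="0.815 -0.06 0.05 -0.2 0; 0.815 -0.06 0.05 -0.2 0; 0.81 -0.06 0.05 -0.2 0; 0.81 -0.06 0.05 -0.2 0; 0.81 0 0 0 0; 0.81 0 0 0 0")

```text
time_s: 33.83
eef_pos: [0.5249, 0.0437, 0.1052]
eef_rot: [[-0.13, 0.992, 0.001], [0.992, 0.13, 0.0], [0.0, 0.001, -1.0]]
wrist_force: [-0.6, 1.0, -8.0]
finger_gap: 0.096
finger_force: 53.8
```

```bash
python3 -c "
from h import *
st();print(np.round(pose()[2]['ft_torque'],2));fit()"
```

```text
33.83 [0.5249 0.0437 0.1052] 97.5 F [-0.6  1.  -8. ] gap 0.096 ff 53.8
[0.44 0.58 0.02]
used [('scene', [75.0, 110.0, 84.0]), ('top', [-75.0, -110.0, 84.0]), ('top', [75.0, 110.0, 84.0]), ('top', [75.0, -110.0, 84.0])] res [  0.9   0.2   0.7  -0.1 -25.8 -14.    0.    0.3  -0.4   0.1  -0.2  -0. ]
front-up 13.8 right-down 12.3 yaw 7.0 signs raw [-0.24  0.21  0.95] corner z BL FL..  [47. -0. 83. 36.] order BL BR FL FR BR xy [ 0.663 -0.104 -0.   ]
```

play_rows(commands="0.805 0 0 0 0; 0.8 0 0 0 0; 0.795 0 0.03 -0.1 0; 0.795 -0.05 0.03 -0.1 0; 0.79 -0.05 0.03 -0.1 0; 0.79 0 0 0 0")

```text
time_s: 34.43
eef_pos: [0.5275, 0.0414, 0.1114]
eef_rot: [[-0.13, 0.992, 0.001], [0.992, 0.13, -0.0], [-0.0, 0.001, -1.0]]
wrist_force: [0.3, -0.3, -7.1]
finger_gap: 0.106
finger_force: 37.1
```

```bash
python3 -c "
from h import *
st();print(np.round(pose()[2]['ft_torque'],2));fit()"
```

```text
34.43 [0.5275 0.0414 0.1114] 97.5 F [ 0.3 -0.3 -7.1] gap 0.106 ff 37.1
[ 0.13  0.24 -0.04]
used [('scene', [75.0, 110.0, 84.0]), ('scene', [-75.0, -110.0, 84.0]), ('top', [-75.0, -110.0, 84.0]), ('top', [75.0, 110.0, 84.0]), ('top', [75.0, -110.0, 84.0])] res [  1.   -0.4   0.5  -5.7   0.    0.8 -26.9 -14.3  -0.4  -0.3  -0.7   0.1
  -1.5  -0.3]
front-up 12.1 right-down 13.9 yaw 6.8 signs raw [-0.21  0.24  0.95] corner z BL FL..  [53. -0. 84. 31.] order BL BR FL FR BR xy [ 0.667 -0.103 -0.   ]
```

```bash
cat >> h.py <<'E'
_f=fit
E
python3 - <<'E'
import re;s=open('h.py').read()
s=s.replace("'BR xy',(R@C[1]+r.x[3:]).round(3))","'BR xy',(R@C[1]+r.x[3:]).round(3));return R,r.x[3:]");open('h.py','w').write(s)
E
python3 - <<'E'
from h import *
R,t=fit();grid(R,t)
E
```

```text
used [('scene', [75.0, 110.0, 84.0]), ('scene', [-75.0, -110.0, 84.0]), ('top', [-75.0, -110.0, 84.0]), ('top', [75.0, 110.0, 84.0]), ('top', [75.0, -110.0, 84.0])] res [  1.1  -0.3   0.3  -5.5  -0.1   0.8 -27.5 -14.6  -0.2  -0.3  -1.   -0.
  -1.1  -0.3]
front-up 11.9 right-down 14.5 yaw 7.5 signs raw [-0.21  0.25  0.95] corner z BL FL..  [55. -0. 86. 31.] order BL BR FL FR BR xy [ 0.667 -0.1   -0.   ]
top rows x back->front, cols y left->right  V/S
            98      84      70      56      42      28      14       0     -14     -28     -42     -56     -70     -84     -98
   64  174/ 16 179/ 13 176/ 10 152/ 29 175/ 28 174/ 28  65/106 102/125 101/116 102/125  96/128 111/131 101/126 100/128  98/122
   54  177/ 12 176/  3 178/  1 154/ 20 176/ 28 175/ 23  76/ 60 163/111 162/110 165/105 124/130 153/128 133/125 155/112 106/123
   44  178/  1 173/  6 174/ 28 171/ 27 172/ 27 176/ 16 117/ 24 162/109 170/111 163/110 125/129 150/124 123/129 118/134 115/137
   34  169/ 20 169/ 32 172/ 31 175/ 26 169/ 17 176/ 10 168/  2 149/110 164/110 160/115 100/130 120/123 112/137 142/113 128/128
   24  170/
[... 431 characters left out ...]
1 168/ 23 166/117 167/110 166/115 168/114 166/111 166/108 125/122
  -16  169/ 33 172/ 33 168/ 32 168/ 32 161/ 33 154/ 36 139/ 37 150/ 22 168/109 169/107 170/111 172/110 163/111 148/117 102/125
  -26  167/ 35 173/ 35 170/ 33 170/ 33 165/ 34 156/ 33 146/ 35 121/ 34 157/114 168/109 172/111 171/112 145/120 147/128 117/126
  -36  168/ 35 169/ 33 168/ 30 171/ 33 168/ 32 160/ 37 151/ 39 128/ 36 145/104 166/111 170/113 170/107 127/124 154/109 108/142
  -46  167/ 34 168/ 33 171/ 33 168/ 33 167/ 32 161/ 36 154/ 36 139/ 35 118/ 71 154/114 170/114 161/111 162/113 168/109 164/110
  -56  159/ 35 171/ 34 173/ 34 173/ 34 169/ 35 162/ 35 159/ 34 143/ 36 119/ 41 105/141 135/117  99/124  92/127  98/120  96/125
```

The walnuts are now at about (45,−50), (28,−75) and (−27,−80). The last one needs more pitch, so I'll lift and ease further.

play_rows(commands="0.79 0 0.08 -0.15 0; 0.785 0 0.08 -0.15 0; 0.78 0 0.08 -0.15 0; 0.775 0 0.08 -0.15 0; 0.77 0 0.08 -0.15 0; 0.77 0 0 0 0")

```text
time_s: 35.18
eef_pos: [0.5356, 0.0431, 0.1267]
eef_rot: [[-0.13, 0.991, 0.002], [0.991, 0.13, 0.0], [0.0, 0.002, -1.0]]
wrist_force: [0.1, 0.0, -5.5]
finger_gap: 0.117
finger_force: 32.3
```

```bash
python3 -c "
from h import *
st();print(np.round(pose()[2]['ft_torque'],2));fit()"
```

```text
35.18 [0.5356 0.0431 0.1267] 97.5 F [ 0.1  0.  -5.5] gap 0.117 ff 32.3
[0.1  0.36 0.02]
used [('scene', [75.0, 110.0, 84.0]), ('scene', [-75.0, -110.0, 84.0]), ('top', [-75.0, -110.0, 84.0]), ('top', [75.0, 110.0, 84.0]), ('top', [75.0, -110.0, 84.0])] res [  1.   -0.4  -0.2  -8.    0.4   0.5 -30.5 -15.4  -0.3   0.3  -1.2   0.2
  -2.3  -0.2]
front-up 16.9 right-down 14.7 yaw 6.6 signs raw [-0.29  0.25  0.92] corner z BL FL..  [56. -0. 99. 43.] order BL BR FL FR BR xy [ 0.661 -0.098 -0.   ]
```

play_rows(commands="0.768 -0.03 0.06 -0.15 0; 0.765 -0.03 0.06 -0.15 0; 0.76 -0.03 0.06 -0.15 0; 0.755 -0.03 0.06 -0.15 0; 0.755 0 0 0 0; 0.755 0 0 0 0")

```text
time_s: 35.78
eef_pos: [0.54, 0.0413, 0.1382]
eef_rot: [[-0.13, 0.991, 0.001], [0.991, 0.13, 0.0], [0.0, 0.001, -1.0]]
wrist_force: [0.5, 0.4, -5.2]
finger_gap: 0.125
finger_force: 26.6
```

```bash
python3 -c "
from h import *
st();print(np.round(pose()[2]['ft_torque'],2));R,t=fit();grid(R,t)"
```

```text
35.78 [0.54   0.0413 0.1382] 97.5 F [ 0.5  0.4 -5.2] gap 0.125 ff 26.6
[0.05 0.29 0.04]
used [('scene', [75.0, 110.0, 84.0]), ('scene', [-75.0, -110.0, 84.0]), ('top', [-75.0, -110.0, 84.0]), ('top', [75.0, 110.0, 84.0]), ('top', [75.0, -110.0, 84.0])] res [  1.9  -0.4  -1.4  -1.1   1.3   0.4 -30.4 -21.7  -0.5  12.8  -0.3  -0.1
 -16.5  -0.1]
front-up 2.1 right-down 10.6 yaw 7.2 signs raw [-0.04  0.18  0.98] corner z BL FL..  [40. -0. 46.  5.] order BL BR FL FR BR xy [ 0.702 -0.113 -0.   ]
top rows x back->front, cols y left->right  V/S
            98      84      70      56      42      28      14       0     -14     -28     -42     -56     -70     -84     -98
   64  175/ 12 175/  6 139/ 22 172/ 25 174/ 26  77/ 66 113/120 112/118 113/115 108/127 115/115 122/121 117/122 119/116 136/114
   54  175/  1 176/  6 167/  9 170/ 24 174/ 23 130/ 31 102/125 115/124 113/122 110/121 112/116 111/113 110/121 114/119 113/124
   44  173/  1 172/ 21 173/ 22 165/ 29 176/ 17 165/ 14  73/126 112/123 110/123 111/119 106/118 109/119 105/117  94/122 113/117
   34  171/ 33 176/ 28 176/ 25 166/ 23 174/ 15 176
[... 519 characters left out ...]
5 148/110 141/118 148/114 157/115 113/142 139/125  97/126  89/120
  -16  172/ 33 173/ 32 172/ 33 169/ 33 161/ 36 147/ 35 137/ 32 157/ 73 152/112 150/117 140/122 130/135 139/110  91/123  88/136
  -26  172/ 34 175/ 35 174/ 34 169/ 35 167/ 34 154/ 35 134/ 34 144/ 50 159/112 162/112 162/113  98/141 125/122  91/135  92/111
  -36  173/ 34 174/ 31 174/ 29 172/ 33 168/ 35 162/ 35 146/ 37 118/ 52 154/121 160/116 157/115 144/113 152/111  96/128  93/118
  -46  172/ 34 173/ 31 173/ 31 174/ 34 168/ 33 159/ 34 151/ 37 126/ 38 148/109 161/114 159/117 160/116 159/112 100/120 100/ 69
  -56  169/ 36 176/ 35 173/ 31 174/ 31 168/ 30 163/ 36 154/ 40 137/ 37 128/ 92 159/109 140/111 153/110 157/114 159/111 157/112
```

The fit fell into a wrong solution (the residuals are large), though the force still shows a held box. I'll start it from the last good pose and drop the bad matches.

```bash
sed -i "s/\[.16,.1,-.2,.6,-.042,.03\]/[.12,.31,.27,.6,0,.05]/; s/,'top':\[(-75,-110,84),(75,110,84),(75,-110,84)\]}\$/,'top':[(-75,-110,84),(75,-110,84)]}/" h.py; sed -i "s#-p-\[0,0,dz\])/.004#-p-[0,0,dz])/.002#" h.py
python3 -c "
from h import *
R,t=fit();grid(R,t)"
```

```text
used [('scene', [75.0, 110.0, 84.0]), ('scene', [-75.0, -110.0, 84.0]), ('top', [-75.0, -110.0, 84.0]), ('top', [75.0, -110.0, 84.0])] res [  0.4  -3.1  -0.6 -10.7   0.5   0.2  -7.6  20.    0.1   0.2  -1.7  -0. ]
front-up 20.7 right-down 18.1 yaw 5.8 signs raw [-0.35  0.31  0.88] corner z BL FL..  [ 68.  -0. 121.  53.] order BL BR FL FR BR xy [ 0.657 -0.09  -0.   ]
top rows x back->front, cols y left->right  V/S
            98      84      70      56      42      28      14       0     -14     -28     -42     -56     -70     -84     -98
   64  176/  4 175/  1 172/ 27 174/ 26 174/ 25 173/ 18 174/ 13 139/ 17 105/107 119/116 120/113 114/132 114/125 128/120 110/132
   54  172/  4 172/ 34 172/ 33 174/ 31 173/ 25 166/ 11 176/  3 173/  3 121/110 109/124 145/132 131/144 103/129 154/119 112/146
   44  172/ 33 172/ 34 173/ 31 172/ 31 165/ 32 157/ 13 175/  3 177/  3 159/109 117/133 158/113 133/132  99/131 136/122  99/137
   34  173/ 32 173/ 32 175/ 32 171/ 34 164/ 33 158/ 34 176/  1 178/  3 161/ 93 107/129 116/125 110/123 123/120 106/140 100/128
   24  171/ 33 174/ 31 171/ 30 170/ 33 167/ 37 16
[... 393 characters left out ...]
6 141/ 36 128/ 44 160/108 161/114 161/111 117/129 102/123 103/124
  -16  169/ 33 172/ 31 173/ 32 174/ 29 171/ 31 166/ 31 158/ 36 145/ 35 119/ 36 156/113 164/110 160/113 159/112 156/114 107/117
  -26  166/ 37 171/ 34 175/ 35 172/ 31 171/ 31 166/ 31 160/ 35 151/ 37 127/ 40 147/113 161/109 162/109 161/112 161/111 130/120
  -36  162/ 35 171/ 34 175/ 34 173/ 29 170/ 35 170/ 33 165/ 36 153/ 38 133/ 40 137/ 97 159/115 133/123 151/113 148/112 151/115
  -46  155/ 36 171/ 34 172/ 33 172/ 31 174/ 34 168/ 33 165/ 37 155/ 39 139/ 35 114/ 56 143/118 118/123 110/125 112/114 111/113
  -56  159/ 35 168/ 35 173/ 34 174/ 32 174/ 31 172/ 33 168/ 36 160/ 32 142/ 32 113/ 43 107/122 117/116 112/121 113/122 108/125
```

The pose is front up 20.7°, right down 18.1°, standing on the back-right corner alone. The walnuts lie together at about (44,−78), (44,−42) and (8,−78) mm, touching in the back-right corner. I'll hold and check that it is steady.

play_rows(commands="0.755 0 0 0 0; 0.755 0 0 0 0; 0.755 0 0 0 0; 0.755 0 0 0 0; 0.755 0 0 0 0; 0.755 0 0 0 0; 0.755 0 0 0 0; 0.755 0 0 0 0")

```text
time_s: 36.75
eef_pos: [0.5397, 0.0411, 0.1379]
eef_rot: [[-0.13, 0.991, 0.0], [0.991, 0.13, 0.0], [0.0, 0.0, -1.0]]
wrist_force: [-0.2, 1.0, -4.7]
finger_gap: 0.125
finger_force: 26.4
```

```bash
python3 -c "
from h import *
st();print(np.round(pose()[2]['ft_torque'],2));R,t=fit()
k=cap('top');
for n,X in dict(bowl=(.6658,-.2778,.056)).items(): print(n,np.round(proj(k,X)))
r=cv2.imread('pics/t0.png')
for n,(u,v) in dict(bowl=(338,149),mug=(143,134),timer=(142,200),tin=(134,238)).items():
    M=cv2.matchTemplate(k['bgr'][v-26:v+27,u-26:u+27],r[v-20:v+21,u-20:u+21],cv2.TM_CCOEFF_NORMED);_,m,_,l=cv2.minMaxLoc(M);print(n,round(m,2),l[0]-6,l[1]-6)
grid(R,t)"
```

```text
36.75 [0.5397 0.0411 0.1379] 97.5 F [-0.2  1.  -4.7] gap 0.125 ff 26.4
[0.21 0.35 0.03]
used [('scene', [75.0, 110.0, 84.0]), ('scene', [-75.0, -110.0, 84.0]), ('top', [-75.0, -110.0, 84.0]), ('top', [75.0, -110.0, 84.0])] res [  0.4  -3.3  -0.6 -10.6   0.5   0.2  -6.6  19.    0.1   0.2  -1.6  -0. ]
front-up 20.6 right-down 18.2 yaw 5.7 signs raw [-0.35  0.31  0.88] corner z BL FL..  [ 69.  -0. 121.  53.] order BL BR FL FR BR xy [ 0.657 -0.09  -0.   ]
bowl [338. 149.]
bowl 0.99 0 0
mug 1.0 0 0
timer 0.99 0 0
tin 0.99 0 0
top rows x back->front, cols y left->right  V/S
            98      84      70      56      42      28      14       0     -14     -28     -42     -56     -70     -84     -98
   64  176/  3 175/  1 173/ 29 175/ 28 171/ 25 174/ 18 174/ 13 137/ 13 100/117 118/125 118/125 113/140 111/124 129/121 113/140
   54  172/ 10 171/ 33 170/ 33 175/ 28 174/ 26 162/ 16 175/  4 176/  4 115/122 114/112 147/127 133/132 102/133 152/109 112/141
   44  173/ 32 172/ 36 175/ 31 171/ 34 166/ 34 156/ 15 174/  3 175/  3 160/108 119/122 160/113 130/137  96/141 138/135  97/134
   34  175/ 32 17
[... 552 characters left out ...]
3 140/ 38 143/ 46 161/106 159/115 160/116 121/118 102/128 107/114
  -16  169/ 33 173/ 32 174/ 31 174/ 31 173/ 31 167/ 32 159/ 34 144/ 37 120/ 38 154/111 163/110 160/115 156/111 158/115 105/124
  -26  168/ 33 170/ 33 173/ 31 172/ 31 172/ 33 167/ 34 161/ 33 150/ 34 120/ 38 146/114 162/113 162/107 160/113 163/110 133/121
  -36  162/ 31 172/ 36 173/ 34 176/ 29 174/ 35 169/ 35 164/ 33 153/ 37 132/ 37 136/ 96 156/116 134/116 151/115 149/111 150/114
  -46  158/ 36 169/ 35 173/ 34 173/ 31 174/ 32 170/ 35 164/ 34 156/ 33 141/ 33 114/ 78 142/110 118/123 112/118 111/119 106/123
  -56  159/ 34 171/ 34 173/ 35 174/ 34 177/ 33 170/ 35 166/ 35 158/ 36 146/ 31 116/ 44 106/120 111/119 113/122 112/116 110/125
```

The box is steady, the nuts are gathered, and the bystanders haven't moved. I'm handing in.

```bash
python3 -c "
from h import *
print(order.close_job())"
```

```text
the job is handed in; nothing more can be done
None
```

I levered the lid off its catches and swung it back, laid the knife on the worktop, and handed in at about 37 s holding the box by its front wall, front up 21° and right side down 18° on its back-right corner, with all three walnuts (positions read from pixel values) together in the corner on the bowl's side and the bowl, mug, timer and tin unmoved; the grip slipped off the wall twice on the way, dropping the box's raised side back onto the worktop, and one set-down pressed at about 50 N.

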